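# Lantern up, cinnamon sticks in the display cup, lantern down

### The job

Fold the brass wall hook down level and hang the lantern on it by its bail, so that it gives light while you work; then, with it hanging there, move every cinnamon stick from the pine rack into the white cup so that each stands with its foot in the cup and leans on the rim towards the blue-striped side. When all are in, take the lantern off, stand it back in the middle of its charging pad, and fold the empty hook up flat against its board. Keep the cup standing, and leave the small amber oil bottle and the terracotta jar by the task where they are.

Things in the scene. Friction and masses are not known exactly. Their poses are not given: they have to be found in the camera images.
- hook (a joint): The fold-down hook's angle: 0 = folded up flat against its board, 1.57 = lowered to level, standing straight out from the board (hard stop; a load on it presses it against this stop). It stays where it is left; about 1.5 N at the black ball swings it. Starts between 0 and 0.2.
- hook_hinge (a point): Centre of the hook's level hinge pin, on the front of an upright wooden board (150 wide, 18 thick, 240 high, fixed to the table, on a foot that reaches out behind it), 190 above the table, 12 in front of the board's face. Its axes are the board's: -x points straight out of the board's face (the way the hook points when lowered), y along the hinge pin, z up. The board's top edge is 50 above the pin.
- hook_knob (a point): Centre of the black ball, 16 mm across, on the upturned tip of the brass hook. The hook bar is 10 mm round. Lowered, the ball is 98 out from the hinge pin and 16 above it (ball top 24 above the pin); folded, it is 98 above the pin, over the top edge of the board, and 16 behind the pin. Pinched across its sides (fingers closing along the pin) it turns in the grip as the hook swings.
- hook_seat (a point): The hollow of the lowered hook where a hung thing comes to rest: top of the bar, 65 out from the hinge pin and 3 below it (the bar's underside is 13 below the pin there).
- lantern: Battery lantern, green and cream, 72 mm across, with a steel bail and a wooden knob on top of the bail, 207 high in all, 0.24 to 0.39 kg. Origin: centre of the underside; z up. Drum top at 85; the bail stands over it in the lantern's y-z plane, so that a hook can pass through the opening along the lantern's x axis, either way: opening from 85 up to 155 at its middle, 50 wide at 140 up. It stands on the charging pad at first.
- lantern_eye (a point): The underside of the bail's peak, 155 above the lantern's underside: what rests in the hook's hollow. The drum hangs 32 above the table then.
- lantern_knob (a point): Point to grip on the wooden knob: upright cylinder 26 mm across, from 161 to 207 above the lantern's underside; this point is 190 up. The bail's peak (top 163) lies right under the knob.
- dock: Black round charging pad, 116 across, 6 thick, flat on top, fixed. Origin: centre of its underside.
- cup: White deep ceramic cup, 94 across and 98 high, 0.55 to 0.9 kg, loose. Origin: centre of the underside, z up. Inner floor 8 up, inside radius 40 at the floor and 43 at the rim. Its +x axis points to the side with the blue stripe (30 wide, from the rim down).
- rack: Light pine block 50 x 210 x 45 high, fixed, with four holes in a row along its y axis, 50 apart (at -75, -25, 25, 75), 15 across and 37 deep, in which the cinnamon sticks stand. Origin: centre of the underside.
- oil_bottle: Amber bottle with green label and yellow cap, 44 across, 110 high: to be left alone. Origin: centre of its underside.
- spice_jar: Terracotta-coloured jar with steel lid, 52 across, 70 high: to be left alone. Origin: centre of its underside.
- stick1: Cinnamon stick, brown, 12 mm round and 150 long, 25 g (or absent). Origin: centre of its foot; z along the stick to its top. At first it stands in a hole of the rack, foot 8 above the table, loose by 3 mm and so a little askew.
- stick1_top (a point): Centre of that stick's top end.
- stick2: Cinnamon stick, brown, 12 mm round and 150 long, 25 g (or absent). Origin: centre of its foot; z along the stick to its top. At first it stands in a hole of the rack, foot 8 above the table, loose by 3 mm and so a little askew.
- stick2_top (a point): Centre of that stick's top end.
- stick3: Cinnamon stick, brown, 12 mm round and 150 long, 25 g (or absent). Origin: centre of its foot; z along the stick to its top. At first it stands in a hole of the rack, foot 8 above the table, loose by 3 mm and so a little askew.
- stick3_top (a point): Centre of that stick's top end.
- stick4: Cinnamon stick, brown, 12 mm round and 150 long, 25 g (or absent). Origin: centre of its foot; z along the stick to its top. At first it stands in a hole of the rack, foot 8 above the table, loose by 3 mm and so a little askew.
- stick4_top (a point): Centre of that stick's top end.
Not all that is in view belongs to the job. What is shaped like the lantern but pink, purple or turquoise is not meant.

How it is judged:
By the outcome, as a careful person would: the job done as asked, in the order asked, and still so for the second after the job is handed in, with the robot touching nothing.
Of stick1, stick2, stick3, stick4 only 2 to 4 are there at a start; the rules pass over those that are not, and their reading is None.
At some moment in a run one of cup may be knocked a few centimetres aside while the robot is not near it.
It also fails if it takes over 210 s, if anything falls off the work surface, if the arm or the gripper's body presses on something with over 40 N, if the wrist force passes 120 N, or if a joint passes its speed limit or range.

### The arm

A 6-joint arm with a two-finger parallel gripper is mounted at the origin on the work surface. World frame = base frame: x ahead of the robot, y to its left, z up, the work surface at z = 0. Lengths are in m, angles in rad, forces in N, time in s.
With the tool pointing down it reaches from about 0.375 to 0.9 m from the base axis. Payload 3.1 kg.
Tool frame: the origin (TCP) lies at the very end of the fingers, on their centre line; the grasp point (between the pads) lies 19 mm behind it (grip_depth is the distance from the TCP to the grasp point, in m); z points along the fingers, x is the direction in which the jaws open and shut, and the axes are right-handed (so a half turn about z gives the same grasp; the last joint's range is limited). The gripper opens to 87 mm and grips with 3 to 60 N. Pads are 19 mm wide; open, the fingers measure 117 mm over their backs; the gripper's body (75 mm by 190 mm) begins 51 mm behind the grasp point.
Start: joints at [-1.298, 0.527, 1.433, -0, 1.181, -0.178], TCP at [0.273, -0.562, 0.223] pointing down, gripper open.
Joint ranges: [-3.08, 3.08], [-0.75, 2.2], [0.22, 2.44], [-1.43, 4.57], [0, 2.65], [-2.85, 2.85]. Speed limits (rad/s): [2.79, 2.79, 3.14, 3.14, 3.14, 3.14].

### API

Orientations are given as a unit quaternion [w, x, y, z].
In Python, from station import * gives the robot as it stands.
- The arm moves only by the tool send_rows, never from a script. Its argument "rows" is a list that holds one entry, the list of rows, each a list of 6 numbers: the shift along the tool's x, y, z each as a share of 500 mm, from -1 to 1, then the turn, a rotation vector about the tool's x, y, z each as a share of 45 degrees, from -1 to 1. A call has 1 to 5 rows; each row shifts and turns the pose as measured when the row begins, along the tool's axes as they then stand; what a row does not reach is not made up. A row lasts 1/10 s, in which the tool goes at most 50 mm and 8.59 degrees, less where a joint would pass 70% of its speed; a pose out of reach is approached as far as the arm can. A call with a number of a shift or a turn outside -1 to 1 is refused whole. A call with a gripper value outside its range is refused whole. "gripper" is the opening, from -1 (shut) to 1 (fully open), set as the call begins (left out, the last holds). The fingers move at their own pace and stop on an object; the grip force is fixed at half the most. Time passes only in rows, so rows that do not move let the fingers close. It gives the time, the measured TCP pose, the force and the opening at its end, in the units of the state.
- observe(): the state, without advancing time (a new reading comes with each control period).
- read_camera(name): name is "scene" or "top" or "wrist"; returns a dict with "img" (384x512x3 uint8, red, green, blue), "intrinsics" (3x3 intrinsics, pixels), "extrinsics" (4x4, takes a point from world to camera coordinates). Camera axes: x right, y down, z forward; pixel columns grow to the right and rows downward; lengths in m; the calibration is good to about 2 mm. The wrist camera is an equidistant fisheye: a pixel r from the principal point sees the ray r / f radians off the axis. A picture is of the moment at which its call begins. There is no depth.
- sign_off(): hands the job in, once; it reports no verdict.
The state is a dict: "time": time; "joint_positions": joint angles; "dq": joint speeds; "tau": joint torques, N m; "eef_pos": TCP position; "tool_rot": TCP orientation; "contact_force": force on the tool from outside, world axes, zero at the start; "moment": the same for the moment, N m; "width": finger opening in m.
Only numpy, scipy, OpenCV 4.12 (cv2) and the standard library are available. Lean on these libraries where they do the work, as an engineer would, in place of code of your own. Each camera call takes 0.05 s, during which the arm holds its last target. There are 200 camera calls.

## Working session

There is one attempt and no reset: what is moved stays moved. The work goes in short steps, Python scripts to look and compute and a tool call to move; the robot and the scene stay as the last step left them, time stands still between calls to the robot, and variables do not carry over. Pictures are saved under pics/ and viewed, about 12 in all and at most 16, crops included, and the job is handed in when it is done.

Besides the shell and the picture viewer there is one more tool, called in YAML: its name, and indented under it one key for each argument. send_rows: Moves the arm, as the interface text tells. Shift numbers are shares of 500 mm and turn numbers shares of 45 degrees, none past 1 either way. Its arguments: {"type":"object","properties":{"rows":{"type":"array"},"gripper":{"type":"number"}},"required":["rows"]}

```bash
mkdir -p pics; ls
python3 - <<'E'
from station import *
import cv2,numpy as np
s=observe();print({k:np.round(v,3) for k,v in s.items()})
for n in ("scene","top"):
    r=read_camera(n);cv2.imwrite(f"pics/{n}0.png",cv2.resize(r["img"][:,:,::-1],(800,600),interpolation=cv2.INTER_CUBIC));np.savez(f"{n}0.npz",**r)
    print(n,np.round(r["intrinsics"],1).tolist(),np.round(r["extrinsics"],3).tolist())
E
```

```text
pics
{'time': np.float64(0.0), 'joint_positions': array([-1.298,  0.528,  1.434, -0.   ,  1.181, -0.179]), 'dq': array([-0.   , -0.001, -0.001,  0.001,  0.001,  0.001]), 'tau': array([ 1.0000e-03, -4.4004e+01, -1.7659e+01,  6.3000e-02,  5.8000e-02,
       -0.0000e+00]), 'eef_pos': array([ 0.273, -0.562,  0.222]), 'tool_rot': array([-0.001,  0.848, -0.531, -0.001]), 'contact_force': array([0.206, 1.183, 0.285]), 'moment': array([0.041, 0.01 , 0.018]), 'width': np.float64(0.087)}
scene [[399.0, 0.0, 253.4], [0.0, 399.0, 184.0], [0.0, 0.0, 1.0]] [[0.792, 0.611, -0.008, -0.393], [0.328, -0.436, -0.838, -0.024], [-0.516, 0.661, -0.545, 1.483], [0.0, 0.0, 0.0, 1.0]]
top [[412.5, 0.0, 252.8], [0.0, 412.5, 189.8], [0.0, 0.0, 1.0]] [[-0.083, -0.997, -0.004, 0.021], [-0.966, 0.081, -0.243, 0.562], [0.243, -0.016, -0.97, 1.345], [0.0, 0.0, 0.0, 1.0]]
```

View pics/scene0.png

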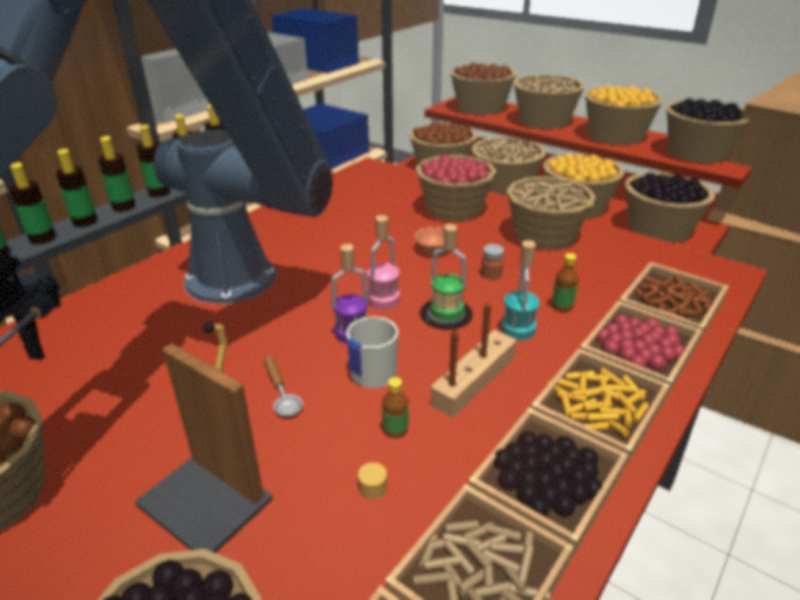

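View pics/top0.png

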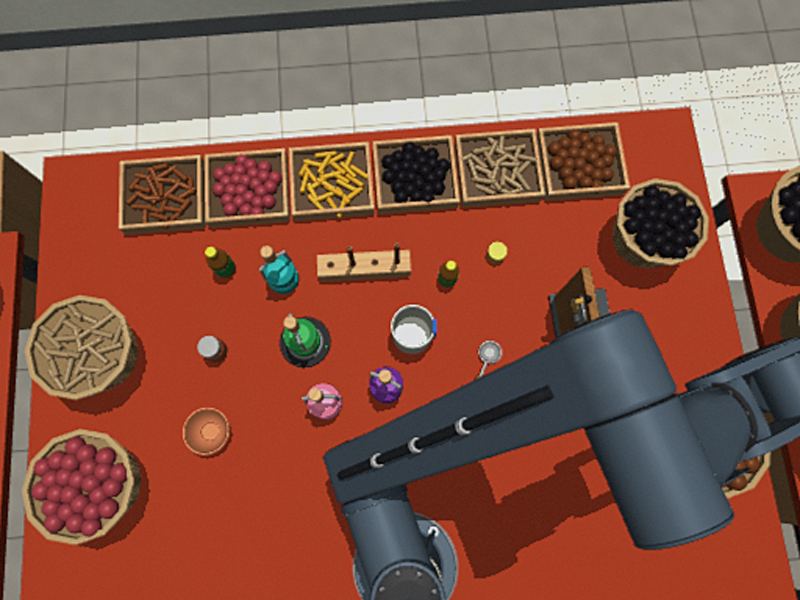

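```bash
cat > h.py <<'E'
import numpy as np,cv2
from scipy.spatial.transform import Rotation as R
def load(n): return dict(np.load(n))
def ray(r,u,v,fish=False):
    K,E=r["intrinsics"],r["extrinsics"];Rc,t=E[:3,:3],E[:3,3]
    p=np.array([(u-K[0,2])/K[0,0],(v-K[1,2])/K[1,1]])
    if fish:
        th=np.hypot(*p);d=np.r_[p/max(th,1e-9)*np.sin(th),np.cos(th)]
    else: d=np.r_[p,1.]
    d=Rc.T@d;return -Rc.T@t,d/np.linalg.norm(d)
def atz(r,u,v,z,fish=False):
    c,d=ray(r,u,v,fish);return c+d*(z-c[2])/d[2]
def tri(*obs):
    A=0;b=0
    for c,d in obs:
        P=np.eye(3)-np.outer(d,d);A=A+P;b=b+P@c
    x=np.linalg.solve(A,b);return x,[np.linalg.norm((np.eye(3)-np.outer(d,d))@(x-c))for c,d in obs]
def proj(r,X,fish=False):
    K,E=r["intrinsics"],r["extrinsics"];p=E[:3,:3]@np.asarray(X)+E[:3,3]
    if fish:
        th=np.arctan2(np.hypot(p[0],p[1]),p[2]);q=p[:2]/np.hypot(p[0],p[1])*th
    else:q=p[:2]/p[2]
    return np.array([K[0,0]*q[0]+K[0,2],K[1,1]*q[1]+K[1,2]])
def crop(r,x0,y0,x1,y1,k,f):
    im=cv2.resize(r["img"][y0:y1,x0:x1,::-1],None,fx=k,fy=k,interpolation=cv2.INTER_CUBIC);cv2.imwrite(f,im)
def rows(s,pos,rot=None):
    """tool-frame shift (share of .5) and turn (share of 45deg) from state s to world pos / quat wxyz"""
    q=s["tool_rot"];Rt=R.from_quat([q[1],q[2],q[3],q[0]])
    d=Rt.inv().apply(np.asarray(pos)-s["eef_pos"])/.5
    w=np.zeros(3) if rot is None else (Rt.inv()*rot).as_rotvec()/(np.pi/4)
    return np.round(d,3),np.round(w,3)
def down(ang):
    """tool pointing down, tool x at world yaw ang"""
    c,s=np.cos(ang),np.sin(ang);return R.from_matrix(np.array([[c,s,0],[s,-c,0],[0,0,-1]]))
E
python3 - <<'E'
from h import *
crop(load("top0.npz"),165,145,390,275,3.5,"pics/ct.png");crop(load("scene0.npz"),95,130,345,310,3.2,"pics/cs.png")
E
```

```text
(no output)
```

View pics/ct.png

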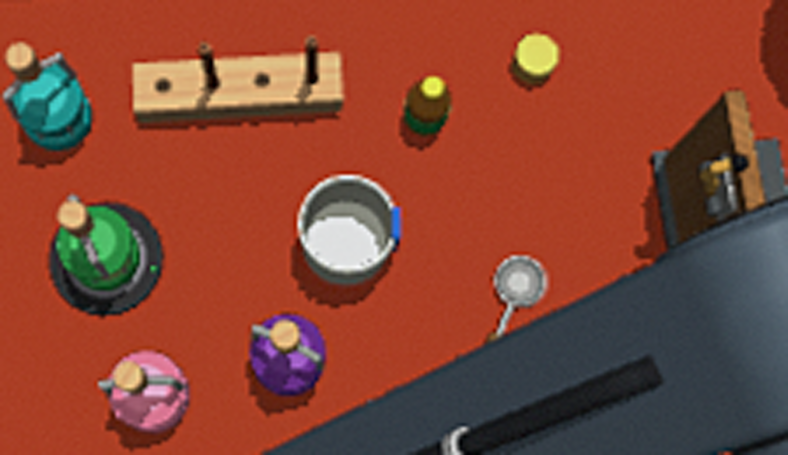

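View pics/cs.png

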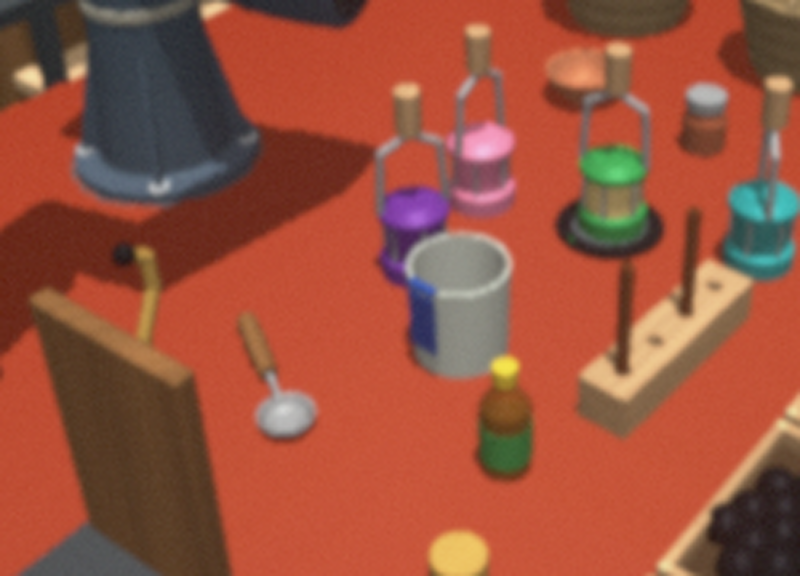

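Run:
```python
from h import *
T=load("top0.npz");S=load("scene0.npz")
t=lambda u,v:(165+u/3.5,145+v/3.5); s=lambda u,v:(95+u/3.2,130+v/3.2)
P={"knobtop":((72,211),(620,50),.213),"dock":((107,257),(610,229),.006),"cup":((349,229),(459,264),.098),"stripe":((397,224),(424,287),.098),
"stA":((207,49),(693,212),.158),"stB":((312,41),(627,262),.158),"ball":((740,163),(123,253),.288),"oil2":((433,87),(505,368),.11),
"rackBL":((132,66),(716,264),.045),"rackFR":((343,82),(623,402),.045),"boardtopA":((733,92),(190,375),.24)}
for k,(a,b,z) in P.items():
    x,e=tri(ray(T,*t(*a)),ray(S,*s(*b)));print(k,np.round(x,3),np.round(e,3),"T@z",np.round(atz(T,*t(*a),z),3),"S@z",np.round(atz(S,*s(*b),z),3))
```

```text
knobtop [0.495 0.185 0.211] [0. 0.] T@z [0.494 0.184 0.213] S@z [0.497 0.18  0.213]
dock [ 0.492  0.184 -0.003] [0. 0.] T@z [0.491 0.183 0.006] S@z [0.499 0.173 0.006]
cup [ 0.484 -0.057  0.092] [0.003 0.003] T@z [ 0.481 -0.059  0.098] S@z [ 0.49  -0.061  0.098]
stripe [ 0.484 -0.104  0.095] [0.002 0.002] T@z [ 0.482 -0.105  0.098] S@z [ 0.487 -0.105  0.098]
stA [0.653 0.061 0.154] [0.001 0.001] T@z [0.651 0.06  0.158] S@z [0.656 0.057 0.158]
stB [ 0.65  -0.038  0.159] [0. 0.] T@z [ 0.65  -0.038  0.158] S@z [ 0.649 -0.037  0.158]
ball [ 0.472 -0.375  0.289] [0. 0.] T@z [ 0.472 -0.376  0.288] S@z [ 0.471 -0.375  0.288]
oil2 [ 0.612 -0.152  0.105] [0. 0.] T@z [ 0.61  -0.151  0.11 ] S@z [ 0.615 -0.155  0.11 ]
rackBL [0.659 0.132 0.063] [0.014 0.014] T@z [0.677 0.143 0.045] S@z [0.641 0.14  0.045]
rackFR [ 0.657 -0.063  0.025] [0.011 0.011] T@z [ 0.642 -0.069  0.045] S@z [ 0.674 -0.072  0.045]
boardtopA [ 0.547 -0.395  0.237] [0.002 0.002] T@z [ 0.546 -0.395  0.24 ] S@z [ 0.551 -0.395  0.24 ]
```

Run:
```python
from h import *
from station import *
T=load("top0.npz");S=load("scene0.npz")
t=lambda u,v:(165+u/3.5,145+v/3.5); s=lambda u,v:(95+u/3.2,130+v/3.2)
for a,b in (((48,290),(192,372)),((33,298),(175,387))):
    A=atz(S,*s(*a),.24);B=atz(S,*s(*b),.24);d=B-A;print(A.round(3),B.round(3),np.linalg.norm(d),np.degrees(np.arctan2(d[1],d[0])))
for a,b in (((726,92),(752,208)),((745,95),(765,205))):
    A=atz(T,*t(*a),.24);B=atz(T,*t(*b),.24);d=A-B;print(np.degrees(np.arctan2(d[1],d[0])))
print(np.linalg.inv(S["extrinsics"])[:3,3],np.linalg.inv(T["extrinsics"])[:3,3])
r=read_camera("wrist");np.savez("w0.npz",**r);st=observe()
q=st["tool_rot"];Rt=R.from_quat([q[1],q[2],q[3],q[0]]).as_matrix();E=np.linalg.inv(r["extrinsics"])
print("cam in tool",Rt.T@(E[:3,3]-st["eef_pos"]),(Rt.T@E[:3,:3]).round(3),r["intrinsics"])
print("toolR",Rt.round(3))
```

```text
[ 0.405 -0.397  0.24 ] [ 0.55  -0.393  0.24 ] 0.14432486410266132 1.7616729824213895
[ 0.405 -0.409  0.24 ] [ 0.552 -0.408  0.24 ] 0.14725194433938474 0.13315343499655133
3.445635698340068
0.9825137360411772
[ 1.08324353 -0.75024954  0.78536813] [ 0.2181706  -0.0024417   1.44101931]
cam in tool [-3.92122702e-05 -7.08298477e-02 -1.62139149e-01] [[ 1.     0.001 -0.001]
 [-0.001  0.965  0.263]
 [ 0.001 -0.263  0.965]] [[297.31863964   0.         261.35873741]
 [  0.         297.31863964 193.48070238]
 [  0.           0.           1.        ]]
toolR [[ 0.437 -0.9   -0.   ]
 [-0.9   -0.437  0.002]
 [-0.002 -0.    -1.   ]]
```

send_rows:
  rows:
    - [[0,0,-0.06,0,0,-0.18],[0,0,-0.06,0,0,-0.18],[0,0,-0.06,0,0,-0.18],[0,0,-0.06,0,0,-0.18],[0,0,-0.06,0,0,-0.18]]
  gripper: 1

```text
time: 0.65
eef_pos: [0.2716, -0.5581, 0.3679]
tool_rot: [-0.01, 0.981, -0.191, -0.005]
contact_force: [0.3, 0.5, 0.1]
width: 0.0869
```

send_rows:
  rows:
    - [[0,0,0,0,0,-0.18],[0,0,0,0,0,-0.18],[0,0,0,0,0,-0.17],[0,0,0,0,0,0]]

```text
time: 1.05
eef_pos: [0.2722, -0.56, 0.3738]
tool_rot: [-0.005, 1.0, 0.025, -0.001]
contact_force: [-0.1, -0.2, -0.4]
width: 0.0869
```

Run:
```python
from h import *
from station import *
s=observe();print(s["time"],s["eef_pos"].round(4),s["tool_rot"].round(4),s["joint_positions"].round(3))
print(rows(s,[.474,-.375,.36],down(0)))
T=load("top0.npz");print("purple",atz(T,165+285/3.5,145+328/3.5,.207))
```

```text
1.05 [ 0.2722 -0.56    0.3738] [-0.0055  0.9997  0.0248 -0.0013] [-1.298  0.404  1.222  0.     1.527 -1.347]
(array([ 0.421, -0.349,  0.03 ]), array([-0.014,  0.003,  0.063]))
purple [0.37818958 0.00808118 0.207     ]
```

send_rows:
  rows:
    - [[0.07,-0.058,0.005,-0.014,0,0.06],[0.07,-0.058,0.005,0,0,0],[0.07,-0.058,0.005,0,0,0],[0.07,-0.058,0.005,0,0,0],[0.07,-0.058,0.005,0,0,0]]

```text
time: 1.55
eef_pos: [0.4468, -0.4155, 0.3579]
tool_rot: [0.0, 1.0, -0.015, -0.003]
contact_force: [0.1, -0.3, -0.6]
width: 0.0872
```

send_rows:
  rows:
    - [[0.06,-0.05,0.005,0,0,0],[0,0,0,0,0,0]]

```text
time: 1.75
eef_pos: [0.4822, -0.3854, 0.3537]
tool_rot: [-0.002, 1.0, -0.015, -0.003]
contact_force: [-0.5, 0.2, -0.6]
width: 0.087
```

```bash
cat >> h.py <<'E'
def state(tgt=None,yaw=0):
    from station import observe
    s=observe();q=s["tool_rot"];M=R.from_quat([q[1],q[2],q[3],q[0]]).as_matrix()
    print("t",round(float(s["time"]),2),"pos",s["eef_pos"].round(4),"yaw",np.degrees(np.arctan2(M[1,0],M[0,0])).round(2),"z",M[:,2].round(3),"q",s["joint_positions"].round(2),"F",s["contact_force"].round(1),"w",round(float(s["width"]),4))
    if tgt is not None:
        y=down(np.radians(yaw)) if np.isscalar(yaw) else yaw
        d,w=rows(s,tgt,y);print("shift",d,"turn",w)
    return s
E
python3 - <<'E'
from h import *
from station import *
r=read_camera("wrist");np.savez("w1.npz",**r);cv2.imwrite("pics/w1.png",cv2.resize(r["img"][:,:,::-1],(800,600)))
s=state([.474,-.375,.36])
for n,p in (("ball",[.472,-.375,.289]),("hinge",[.477,-.383,.19]),("topL",[.402,-.395,.24]),("topR",[.552,-.395,.24])): print(n,(proj(r,p,True)*1.5625).round(0))
E
```

```text
t 1.8 pos [ 0.4806 -0.387   0.3539] yaw -1.75 z [-0.007  0.002 -1.   ] q [-0.86  0.41  1.27 -0.    1.47 -0.83] F [ 0.  -0.9 -0.3] w 0.087
shift [-0.014 -0.024 -0.012] turn [-0.003  0.009 -0.039]
ball [390. 302.]
hinge [403. 277.]
topL [285. 315.]
topR [522. 309.]
```

View pics/w1.png

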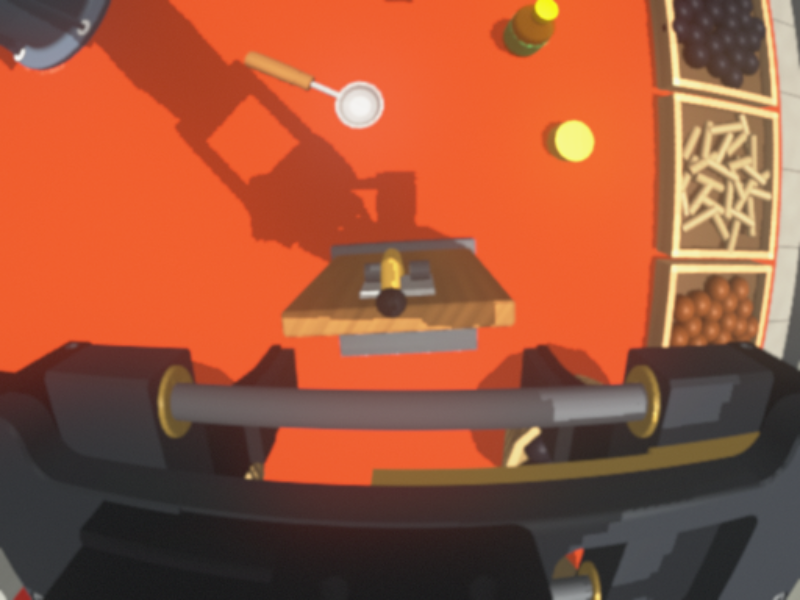

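Run:
```python
from h import *
r=load("w1.npz")
A,B=[atz(r,u/1.5625,v/1.5625,.24,True) for u,v in ((285,319),(511,302))]
print(A,B,np.linalg.norm(A-B),np.degrees(np.arctan2(*(B-A)[1::-1])),(A+B)/2)
print(atz(r,391/1.5625,302/1.5625,.289,True))
```

```text
[ 0.40167343 -0.39758722  0.24      ] [ 0.54479937 -0.39018251  0.24      ] 0.14331735630910053 2.961593615208516 [ 0.4732364  -0.39388486  0.24      ]
[ 0.47258834 -0.37519021  0.289     ]
```

send_rows:
  rows:
    - [[-0.016,-0.024,0,0,0.009,-0.083],[0,0,0.04,0,0,0],[0,0,0.04,0,0,0],[0,0,0.04,0,0,0],[0,0,0.03,0,0,0]]

```text
time: 2.3
eef_pos: [0.4696, -0.38, 0.2791]
tool_rot: [0.003, 1.0, 0.012, 0.001]
contact_force: [-0.4, 0.1, -0.2]
width: 0.0869
```

```bash
python3 -c "
from h import *
state([.4727,-.375,.270],2)"
```

```text
t 2.3 pos [ 0.4696 -0.38    0.2791] yaw 1.32 z [ 0.001 -0.005 -1.   ] q [-0.86  0.44  1.42 -0.    1.27 -0.89] F [-0.4  0.1 -0.2] w 0.0869
shift [ 0.006 -0.01   0.018] turn [ 0.007 -0.002 -0.015]
```

Adjust, close, wait for grip.

send_rows:
  rows:
    - [[0.006,-0.01,0.018,0.007,0,-0.015],[0,0,0,0,0,0]]

```text
time: 2.5
eef_pos: [0.4695, -0.3756, 0.2671]
tool_rot: [-0.002, 1.0, 0.015, -0.002]
contact_force: [-0.4, 0.2, -0.0]
width: 0.0871
```

send_rows:
  rows:
    - [[0,0,0,0,0,0],[0,0,0,0,0,0],[0,0,0,0,0,0],[0,0,0,0,0,0],[0,0,0,0,0,0]]
  gripper: -1

```text
time: 3.0
eef_pos: [0.47, -0.378, 0.2703]
tool_rot: [0.0, 1.0, 0.014, 0.0]
contact_force: [-0.3, -0.6, 1.0]
width: 0.0548
```

send_rows:
  rows:
    - [[0,0,0,0,0,0],[0,0,0,0,0,0],[0,0,0,0,0,0]]

```text
time: 3.3
eef_pos: [0.4703, -0.378, 0.2709]
tool_rot: [0.001, 1.0, 0.014, 0.001]
contact_force: [-0.2, -0.8, -1.0]
width: 0.0311
```

```bash
python3 -c "
from h import *
s=state()
# arc waypoints: hinge
h=np.array([.473,-.382,.19]);o=np.array([-.035,.9994,0])
c=s['eef_pos']+[0,0,-.019*-1]
p=s['eef_pos']+np.array([0,0,.019])
rel=p-h;out=rel@o;up=rel[2];th0=np.arctan2(out,up)+np.arctan2(16,98);print('theta',th0,'rad',np.hypot(out,up))
prev=(out,up)
for th in np.linspace(th0,1.60,9)[1:]:
    a=th-np.arctan2(16,98);r=np.hypot(.098,.016);n=(r*np.sin(a),r*np.cos(a))
    print(round(th,2),'shift y',round(-(n[0]-prev[0])/.5,3),'z',round(-(n[1]-prev[1])/.5,3));prev=n
"
```

```text
t 3.3 pos [ 0.4703 -0.378   0.2709] yaw 1.57 z [ 0.001 -0.002 -1.   ] q [-0.86  0.45  1.43 -0.    1.26 -0.89] F [-0.2 -0.8 -1. ] w 0.0311
theta 0.2025632120427404 rad 0.10002184590798954
0.38 shift y -0.034 z 0.006
0.55 shift y -0.033 z 0.01
0.73 shift y -0.031 z 0.016
0.9 shift y -0.028 z 0.021
1.08 shift y -0.023 z 0.025
1.25 shift y -0.019 z 0.029
1.43 shift y -0.013 z 0.032
1.6 shift y -0.008 z 0.034
```

send_rows:
  rows:
    - [[0,0,0,0,0,0],[0,0,0,0,0,0],[0,0,0,0,0,0],[0,0,0,0,0,0]]

```text
time: 3.7
eef_pos: [0.4733, -0.3779, 0.271]
tool_rot: [0.001, 1.0, 0.014, 0.004]
contact_force: [0.2, 0.3, 0.6]
width: 0.0137
```

send_rows:
  rows:
    - [[0,-0.034,0.006,0,0,0],[0,-0.033,0.01,0,0,0]]

```text
time: 3.9
eef_pos: [0.4726, -0.3491, 0.2655]
tool_rot: [0.006, 1.0, 0.013, 0.005]
contact_force: [-1.1, -2.0, 0.1]
width: 0.0139
```

```bash
python3 -c "
from h import *
state([.471,-.34,.265],2)"
```

```text
t 3.9 pos [ 0.4726 -0.3491  0.2655] yaw 1.47 z [ 0.009 -0.012 -1.   ] q [-0.83  0.42  1.49 -0.    1.21 -0.85] F [-1.1 -2.   0.1] w 0.0139
shift [-0.003 -0.018  0.001] turn [ 0.016 -0.012 -0.012]
```

send_rows:
  rows:
    - [[0,-0.031,0.014,0.016,-0.01,0],[0,-0.028,0.021,0,0,0],[0,-0.023,0.025,0,0,0]]

```text
time: 4.2
eef_pos: [0.4713, -0.3064, 0.2365]
tool_rot: [0.001, 1.0, 0.013, 0.001]
contact_force: [-0.1, -1.8, 0.7]
width: 0.0136
```

send_rows:
  rows:
    - [[0,-0.02,0.029,0,0,0],[0,-0.015,0.032,0,0,0]]

```text
time: 4.4
eef_pos: [0.4709, -0.2876, 0.2054]
tool_rot: [0.002, 1.0, 0.014, 0.001]
contact_force: [0.0, -5.2, 0.3]
width: 0.0136
```

```bash
python3 -c "
from h import *
state([.4697,-.284,.187],2)"
```

```text
t 4.4 pos [ 0.4709 -0.2876  0.2054] yaw 1.56 z [ 0.002 -0.005 -1.   ] q [-0.75  0.45  1.64 -0.    1.05 -0.78] F [ 0.  -5.2  0.3] w 0.0136
shift [-0.002 -0.007  0.037] turn [ 0.006 -0.002 -0.01 ]
```

send_rows:
  rows:
    - [[0,-0.004,0.02,0,0,0],[0,0,0.02,0,0,0]]

```text
time: 4.6
eef_pos: [0.4708, -0.2825, 0.184]
tool_rot: [0.0, 1.0, 0.014, 0.001]
contact_force: [-3.1, 3.6, 24.7]
width: 0.0125
```

send_rows:
  rows:
    - [[0,0,0.008,0,0,0],[0,0,0,0,0,0]]

```text
time: 4.8
eef_pos: [0.4708, -0.2822, 0.1806]
tool_rot: [-0.0, 1.0, 0.014, 0.0]
contact_force: [-1.2, 0.4, 6.1]
width: 0.0129
```

```bash
python3 -c "
from h import *
state([.4697,-.284,.187],2)"
```

```text
t 4.8 pos [ 0.4708 -0.2822  0.1806] yaw 1.65 z [ 0.  0. -1.] q [-0.74  0.48  1.67  0.    0.99 -0.77] F [-1.2  0.4  6.1] w 0.0129
shift [-0.002  0.004 -0.013] turn [-0.    -0.    -0.008]
```

send_rows:
  rows:
    - [[0,0,0,0,0,0],[0,0,0,0,0,0],[0,0,0,0,0,0],[0,0,0,0,0,0],[0,0,0,0,0,0]]
  gripper: 1

```text
time: 5.3
eef_pos: [0.4693, -0.2811, 0.1786]
tool_rot: [-0.002, 1.0, 0.014, -0.002]
contact_force: [0.0, -0.2, 0.3]
width: 0.0451
```

send_rows:
  rows:
    - [[0,0,-0.05,0,0,0],[0,0,-0.1,0,0,0],[0,0,-0.1,0,0,0],[0,0,-0.1,0,0,0],[0,0,-0.05,0,0,0]]

```text
time: 5.8
eef_pos: [0.4678, -0.2802, 0.3787]
tool_rot: [-0.009, 1.0, 0.014, -0.008]
contact_force: [0.4, -0.9, 0.6]
width: 0.083
```

send_rows:
  rows:
    - [[0,-0.09,0,0,0,0],[0,-0.1,0,0,0,0],[0,-0.1,0,0,0,0],[0,-0.1,0,0,0,0],[0,-0.1,0,0,0,0]]

```text
time: 6.3
eef_pos: [0.4648, -0.0388, 0.3865]
tool_rot: [-0.003, 1.0, 0.007, -0.002]
contact_force: [1.9, -0.2, -0.1]
width: 0.087
```

send_rows:
  rows:
    - [[0,-0.1,0,0,0,0],[0,-0.1,0,0,0,0],[0,-0.05,0,0,0,0],[0,0,0,0,0,0]]

```text
time: 6.7
eef_pos: [0.4599, 0.0925, 0.3874]
tool_rot: [-0.005, 1.0, 0.011, -0.002]
contact_force: [-0.4, -0.0, -0.1]
width: 0.0871
```

Run:
```python
from h import *
from station import *
state([.494,.182,.35],0)
r=read_camera("wrist");np.savez("w2.npz",**r);cv2.imwrite("pics/w2.png",cv2.resize(r["img"][:,:,::-1],(800,600)))
t=read_camera("top");np.savez("t2.npz",**t);crop(t,165,145,390,275,3.5,"pics/t2.png")
print(r["extrinsics"].round(3).tolist())
```

```text
t 6.7 pos [0.4599 0.0925 0.3874] yaw 1.23 z [-0.004  0.009 -1.   ] q [-0.05  0.14  1.56  0.01  1.45 -0.07] F [-0.4 -0.  -0.1] w 0.0871
shift [ 0.072 -0.177  0.076] turn [-0.012  0.005  0.027]
[[1.0, 0.022, -0.005, -0.459], [0.023, -0.967, 0.252, 0.007], [0.001, -0.252, -0.968, 0.573], [0.0, 0.0, 0.0, 1.0]]
```

View pics/w2.png

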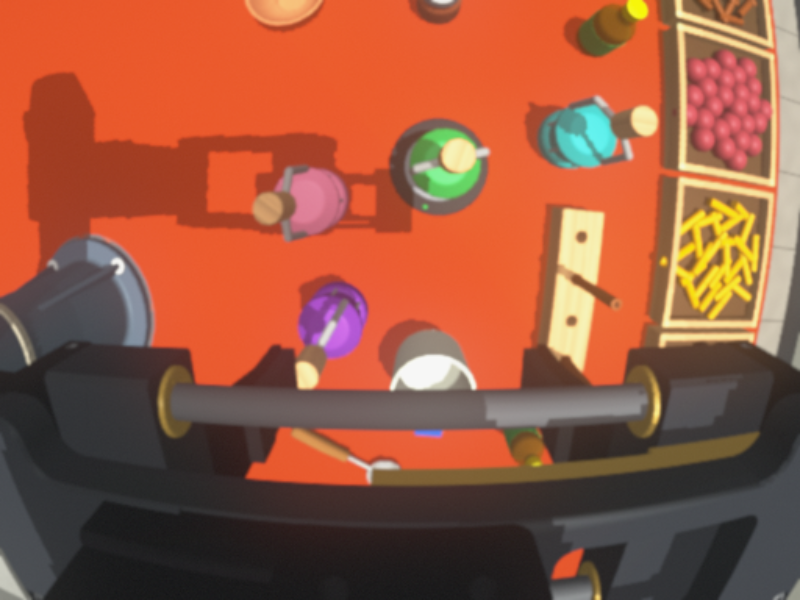

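Run:
```python
from h import *
r=load("w2.npz");f=lambda u,v,z:atz(r,u/1.5625,v/1.5625,z,True)
A,B=f(417,168,.146),f(487,151,.146);d=B-A
print("bail",A,B,np.linalg.norm(d),np.degrees(np.arctan2(d[1],d[0])),(A+B)/2)
print("knob",f(459,153,.213),"dock",f(440,166,.006),"drum",f(444,160,.091))
```

```text
bail [0.4635955  0.17599646 0.146     ] [0.52378718 0.19339861 0.146     ] 0.06265679027623605 16.125230884842367 [0.49369134 0.18469753 0.146     ]
knob [0.49264353 0.18569261 0.213     ] dock [0.49192068 0.18395823 0.006     ] drum [0.49046053 0.18664373 0.091     ]
```

View pics/t2.png

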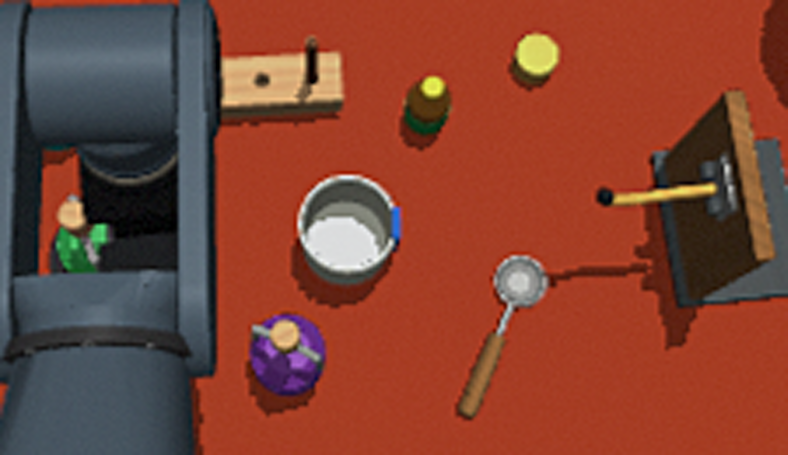

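Run:
```python
from h import *
t=load("t2.npz");f=lambda u,v,z:atz(t,165+u/3.5,145+v/3.5,z)
B,H=f(604,197,.206),f(722,187,.19);d=B-H;print("ball",B,"pin",H,"yaw of out",np.degrees(np.arctan2(d[1],d[0])),np.linalg.norm(d[:2]))
print("pink",atz(load("top0.npz"),165+128/3.5,145+376/3.5,.207))
state([.493,.185,.30],16)
```

```text
ball [ 0.46943709 -0.27917554  0.206     ] pin [ 0.47294289 -0.38825241  0.19      ] yaw of out 91.84088843064298 0.10913319135693712
pink [0.3486304  0.14417988 0.207     ]
t 6.8 pos [0.4604 0.0899 0.3873] yaw 1.05 z [-0.004  0.008 -1.   ] q [-0.05  0.14  1.56  0.01  1.45 -0.07] F [ 0.2 -0.4 -0.1] w 0.087
shift [ 0.069 -0.188  0.176] turn [-0.011  0.004 -0.332]
```

send_rows:
  rows:
    - [[0.023,-0.063,0.05,-0.01,0.004,0],[0.023,-0.063,0.05,0,0,0],[0.023,-0.063,0.05,0,0,0],[0,0,0,0,0,-0.17],[0,0,0,0,0,-0.165]]

```text
time: 7.3
eef_pos: [0.499, 0.1791, 0.3097]
tool_rot: [0.003, 0.99, 0.138, 0.001]
contact_force: [1.1, 0.8, -0.1]
width: 0.0869
```

send_rows:
  rows:
    - [[0,0,0,0,0,0]]

```text
time: 7.4
eef_pos: [0.4994, 0.1776, 0.3087]
tool_rot: [0.003, 0.991, 0.137, 0.0]
contact_force: [-0.0, -0.1, -0.8]
width: 0.0871
```

```bash
python3 -c "
from h import *
state([.493,.185,.177],16)"
```

```text
t 7.4 pos [0.4994 0.1776 0.3087] yaw 15.78 z [ 0.001 -0.007 -1.   ] q [ 0.13  0.3   1.56 -0.01  1.28 -0.14] F [-0.  -0.1 -0.8] w 0.0871
shift [-0.008 -0.02   0.263] turn [ 0.009  0.001 -0.005]
```

send_rows:
  rows:
    - [[-0.008,-0.02,0.04,0.009,0,0],[0,0,0.09,0,0,0],[0,0,0.08,0,0,0],[0,0,0.04,0,0,0],[0,0,0,0,0,0]]

```text
time: 7.9
eef_pos: [0.4991, 0.1788, 0.1827]
tool_rot: [0.001, 0.992, 0.124, 0.004]
contact_force: [-0.5, -0.4, -1.3]
width: 0.0872
```

```bash
python3 -c "
from h import *
state([.493,.185,.177],16)"
```

```text
t 7.9 pos [0.4991 0.1788 0.1827] yaw 14.3 z [ 0.009 -0.001 -1.   ] q [ 0.13  0.45  1.72 -0.    0.96 -0.11] F [-0.5 -0.4 -1.3] w 0.0872
shift [-0.009 -0.015  0.011] turn [ 0.004 -0.011 -0.038]
```

send_rows:
  rows:
    - [[-0.009,-0.017,0.009,0.004,-0.011,-0.04],[0,0,0,0,0,0]]

```text
time: 8.1
eef_pos: [0.4938, 0.1847, 0.1791]
tool_rot: [-0.0, 0.99, 0.138, 0.0]
contact_force: [-0.2, -0.4, -0.9]
width: 0.0872
```

```bash
python3 -c "
from h import *
state([.493,.185,.177],16)"
```

```text
t 8.1 pos [0.4938 0.1847 0.1791] yaw 15.92 z [ 0.001  0.    -1.   ] q [ 0.15  0.46  1.72  0.    0.96 -0.13] F [-0.2 -0.4 -0.9] w 0.0872
shift [-0.001 -0.001  0.004] turn [ 0.    -0.001 -0.002]
```

Centred. Close on the knob and lift.

send_rows:
  rows:
    - [[0,0,0.004,0,0,0],[0,0,0,0,0,0],[0,0,0,0,0,0],[0,0,0,0,0,0],[0,0,0,0,0,0]]
  gripper: -1

```text
time: 8.6
eef_pos: [0.4969, 0.1853, 0.1814]
tool_rot: [0.0, 0.99, 0.138, 0.005]
contact_force: [0.2, 0.2, 0.4]
width: 0.055
```

send_rows:
  rows:
    - [[0,0,0,0,0,0],[0,0,0,0,0,0],[0,0,0,0,0,0],[0,0,0,0,0,0],[0,0,0,0,0,0]]

```text
time: 9.1
eef_pos: [0.4956, 0.1851, 0.1814]
tool_rot: [0.0, 0.99, 0.138, 0.004]
contact_force: [-0.7, 0.3, 1.2]
width: 0.025
```

send_rows:
  rows:
    - [[0,0,-0.01,0,0,0],[0,0,-0.05,0,0,0],[0,0,-0.1,0,0,0],[0,0,-0.1,0,0,0],[0,0,-0.08,0,0,0]]

```text
time: 9.6
eef_pos: [0.4891, 0.1841, 0.3473]
tool_rot: [0.0, 0.99, 0.138, -0.008]
contact_force: [0.6, 0.1, -3.5]
width: 0.0249
```

send_rows:
  rows:
    - [[0,0,-0.08,0,0,0.16],[0,0,-0.08,0,0,0.15],[0,0,0,0,0,0]]

```text
time: 9.9
eef_pos: [0.4921, 0.1847, 0.4361]
tool_rot: [0.0, 1.0, 0.012, -0.002]
contact_force: [1.6, -0.6, -3.2]
width: 0.0251
```

```bash
python3 -c "
from h import *
state([.468,-.2,.40],2)"
```

```text
t 9.9 pos [0.4921 0.1847 0.4361] yaw 1.38 z [-0.004 -0.    -1.   ] q [0.15 0.21 1.35 0.   1.59 0.12] F [ 1.6 -0.6 -3.2] w 0.0251
shift [-0.066  0.768  0.073] turn [ 0.     0.005 -0.014]
```

send_rows:
  rows:
    - [[-0.008,0.08,0.009,0,0,0],[-0.008,0.096,0.009,0,0,0],[-0.008,0.096,0.009,0,0,0],[-0.008,0.096,0.009,0,0,0],[-0.008,0.096,0.009,0,0,0]]

```text
time: 10.4
eef_pos: [0.4763, -0.0472, 0.4067]
tool_rot: [-0.003, 1.0, 0.022, -0.004]
contact_force: [1.0, -0.1, -2.7]
width: 0.0249
```

send_rows:
  rows:
    - [[-0.008,0.096,0.009,0,0,0],[-0.008,0.096,0.009,0,0,0],[-0.008,0.07,0.009,0,0,0],[0,0.02,0,0,0,0],[0,0,0,0,0,0]]

```text
time: 10.9
eef_pos: [0.4644, -0.1985, 0.3814]
tool_rot: [-0.006, 1.0, 0.02, -0.011]
contact_force: [1.8, -0.0, -4.2]
width: 0.025
```

```bash
python3 -c "
from h import *
state([.4675,-.2,.2485],2)"
```

```text
t 10.9 pos [ 0.4644 -0.1985  0.3814] yaw 2.34 z [-0.023  0.012 -1.   ] q [-0.62  0.22  1.48 -0.    1.47 -0.66] F [ 1.8 -0.  -4.2] w 0.025
shift [0.012 0.007 0.266] turn [-0.016  0.028  0.007]
```

send_rows:
  rows:
    - [[0.012,0.005,0.06,-0.015,0.028,0.007],[0,0,0.07,0,0,0],[0,0,0.07,0,0,0],[0,0,0.05,0,0,0],[0,0,0,0,0,0]]

```text
time: 11.4
eef_pos: [0.4698, -0.1919, 0.2512]
tool_rot: [-0.004, 1.0, 0.021, -0.0]
contact_force: [-1.2, 0.9, -3.0]
width: 0.025
```

Run:
```python
from h import *
from station import *
state([.468,-.22,.2485],2)
r=read_camera("scene");np.savez("s3.npz",**r);crop(r,80,100,270,290,3,"pics/s3.png")
```

```text
t 11.4 pos [ 0.4698 -0.1919  0.2512] yaw 2.44 z [-0.     0.007 -1.   ] q [-0.61  0.33  1.69  0.01  1.13 -0.66] F [-1.2  0.9 -3. ] w 0.025
shift [-0.006  0.056  0.005] turn [-0.009  0.     0.01 ]
```

View pics/s3.png

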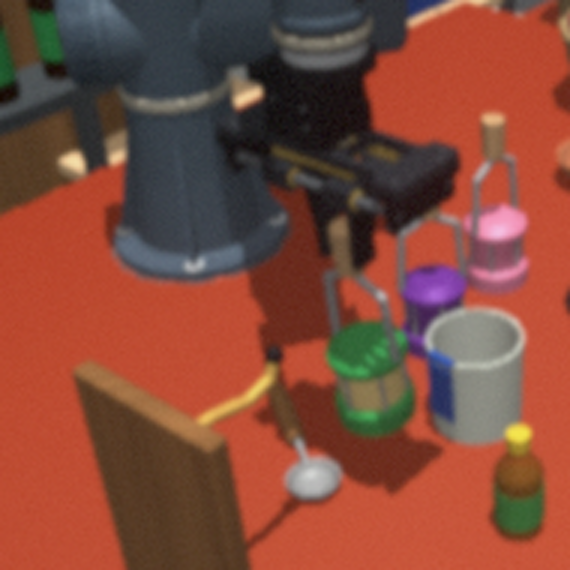

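send_rows:
  rows:
    - [[-0.002,0.05,0,-0.009,0,0.01],[-0.002,0.05,0,0,0,0],[0,0.05,0,0,0,0]]

```text
time: 11.75
eef_pos: [0.4739, -0.263, 0.2568]
tool_rot: [0.0, 1.0, 0.022, 0.003]
contact_force: [-0.9, 0.4, -3.7]
width: 0.0253
```

```bash
python3 -c "
from h import *
state([.4708,-.318,.2495],2)"
```

```text
t 11.75 pos [ 0.4739 -0.263   0.2568] yaw 2.5 z [ 0.006  0.    -1.   ] q [-0.72  0.37  1.6   0.    1.16 -0.76] F [-0.9  0.4 -3.7] w 0.0253
shift [-0.011  0.11   0.015] turn [ 0.    -0.008  0.011]
```

send_rows:
  rows:
    - [[-0.008,0.02,0.012,0,-0.008,0.01],[-0.002,0.04,0.0,0,0,0],[0,0.04,0,0,0,0],[0,0,0,0,0,0]]

```text
time: 12.15
eef_pos: [0.4738, -0.3171, 0.256]
tool_rot: [0.004, 1.0, 0.018, 0.004]
contact_force: [0.1, -0.0, -3.7]
width: 0.0253
```

```bash
python3 -c "
from h import *
state([.4708,-.318,.2074],2)"
```

```text
t 12.15 pos [ 0.4738 -0.3171  0.256 ] yaw 2.05 z [ 0.008 -0.008 -1.   ] q [-0.79  0.41  1.54  0.    1.18 -0.82] F [ 0.1 -0.  -3.7] w 0.0253
shift [-0.007  0.001  0.097] turn [ 0.01  -0.009  0.001]
```

send_rows:
  rows:
    - [[-0.007,0.001,0.02,0.01,-0.009,0],[0,0,0.03,0,0,0],[0,0,0.03,0,0,0],[0,0,0.01,0,0,0]]

```text
time: 12.55
eef_pos: [0.4698, -0.3142, 0.2096]
tool_rot: [-0.002, 1.0, 0.018, -0.0]
contact_force: [-2.0, -1.6, 4.4]
width: 0.0254
```

```bash
python3 -c "
from h import *
state([.4708,-.318,.2074],2)"
```

```text
t 12.55 pos [ 0.4698 -0.3142  0.2096] yaw 2.1 z [-0.001  0.004 -1.   ] q [-0.79  0.46  1.6   0.    1.08 -0.83] F [-2.  -1.6  4.4] w 0.0254
shift [0.002 0.008 0.004] turn [-0.005  0.001  0.002]
```

send_rows:
  rows:
    - [[0,0.003,0,0,0,0],[0,0,0,0,0,0]]

```text
time: 12.75
eef_pos: [0.4704, -0.3142, 0.2096]
tool_rot: [-0.003, 1.0, 0.019, -0.0]
contact_force: [-0.5, 0.2, -2.5]
width: 0.0255
```

send_rows:
  rows:
    - [[0,0,0,0,0,0],[0,0,0,0,0,0],[0,0,0,0,0,0],[0,0,0,0,0,0],[0,0,0,0,0,0]]
  gripper: 0.6

```text
time: 13.25
eef_pos: [0.4717, -0.3155, 0.213]
tool_rot: [-0.001, 1.0, 0.019, 0.002]
contact_force: [-0.1, 0.0, -0.2]
width: 0.0573
```

send_rows:
  rows:
    - [[0,0,0,0,0,0],[0,0,-0.04,0,0,0],[0,0,-0.08,0,0,0],[0,0,-0.1,0,0,0],[0,0,-0.1,0,0,0]]

```text
time: 13.75
eef_pos: [0.4676, -0.3128, 0.3691]
tool_rot: [-0.008, 1.0, 0.019, -0.006]
contact_force: [0.7, -1.4, 1.2]
width: 0.0699
```

send_rows:
  rows:
    - [[0,-0.1,-0.02,0,0,0],[0,-0.1,0,0,0,0],[0,-0.1,0,0,0,0],[0,-0.1,0,0,0,0],[0,0,0,0,0,0]]
  gripper: 1

```text
time: 14.25
eef_pos: [0.4641, -0.1145, 0.3907]
tool_rot: [-0.001, 1.0, 0.016, 0.004]
contact_force: [0.0, -0.0, 0.2]
width: 0.0865
```

Run:
```python
from h import *
from station import *
state([.648,-.038,.30],2)
r=read_camera("scene");np.savez("s4.npz",**r);a=cv2.resize(r["img"][120:310,80:370,::-1],None,fx=2.7,fy=2.7,interpolation=cv2.INTER_CUBIC);cv2.imwrite("pics/s4.png",a)
r=read_camera("top");np.savez("t4.npz",**r);cv2.imwrite("pics/t4.png",cv2.resize(r["img"][:,:,::-1],(800,600),interpolation=cv2.INTER_CUBIC))
```

```text
t 14.25 pos [ 0.4641 -0.1145  0.3907] yaw 1.82 z [ 0.008  0.003 -1.   ] q [-0.48  0.15  1.54  0.01  1.45 -0.51] F [ 0.  -0.   0.2] w 0.0865
shift [ 0.371 -0.141  0.185] turn [-0.003 -0.01  -0.004]
```

View pics/s4.png

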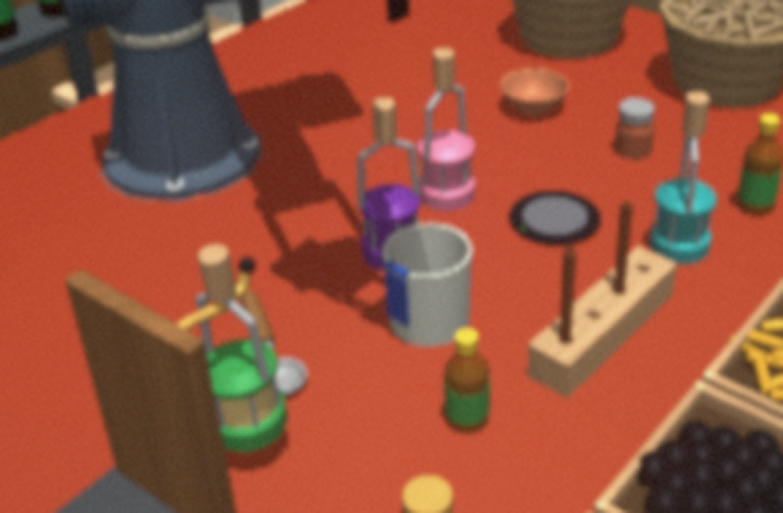

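send_rows:
  rows:
    - [[0.07,-0.028,0.035,-0.003,-0.01,0],[0.075,-0.028,0.035,0,0,0],[0.075,-0.028,0.035,0,0,0],[0.075,-0.028,0.035,0,0,0],[0.075,-0.028,0.035,0,0,0]]

```text
time: 14.85
eef_pos: [0.6558, -0.0556, 0.3038]
tool_rot: [0.007, 1.0, 0.007, 0.004]
contact_force: [0.4, -1.0, 0.6]
width: 0.0871
```

send_rows:
  rows:
    - [[0,0,0,0,0,0],[0,0,0,0,0,0]]

```text
time: 15.05
eef_pos: [0.6592, -0.0576, 0.2967]
tool_rot: [0.006, 1.0, 0.006, 0.001]
contact_force: [-0.5, -0.9, 1.5]
width: 0.087
```

```bash
python3 - <<'E'
from h import *
T=load("t4.npz");S=load("s4.npz")
x,e=tri(ray(S,80+555/2.7,120+216/2.7));
E
python3 - <<'E'
from h import *
from station import *
S=load("s4.npz");s=lambda u,v,z:atz(S,80+u/2.7,120+v/2.7,z).round(3)
print("dock",s(555,216,.006),"cup",s(428,249,.098),"stA",s(625,206,.158),"stB",s(569,252,.158))
state([.65,-.038,.124],0)
r=read_camera("wrist");np.savez("w5.npz",**r);cv2.imwrite("pics/w5.png",cv2.resize(r["img"][:,:,::-1],(800,600)))
for p in ([.65,-.038,.158],[.653,.06,.158],[.65,-.038,.045]): print((proj(r,p,True)*1.5625).round())
E
```

```text
dock [0.494 0.181 0.006] cup [ 0.49  -0.06   0.098] stA [0.656 0.057 0.158] stB [ 0.652 -0.042  0.158]
t 15.05 pos [ 0.6592 -0.0576  0.2967] yaw 0.72 z [ 0.001 -0.012 -1.   ] q [-0.25  0.51  1.25 -0.01  1.38 -0.26] F [-0.5 -0.9  1.5] w 0.087
shift [-0.018 -0.044  0.345] turn [ 0.015 -0.001  0.016]
[396. 255.]
[402. 105.]
[399. 233.]
```

View pics/w5.png

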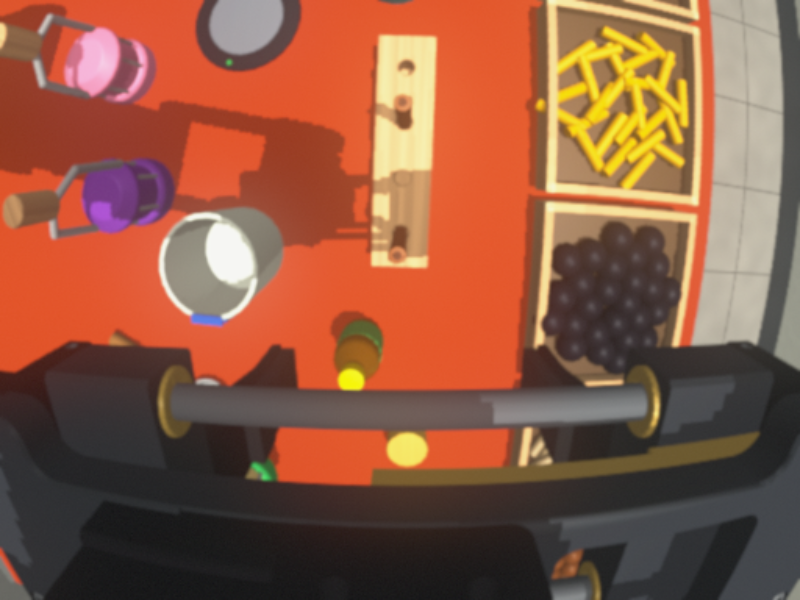

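send_rows:
  rows:
    - [[-0.018,-0.044,0.03,0.015,0,0.016],[0,0,0.09,0,0,0],[0,0,0.09,0,0,0],[0,0,0,0,0,0]]

```text
time: 15.5
eef_pos: [0.6498, -0.0426, 0.1952]
tool_rot: [0.002, 1.0, -0.004, 0.005]
contact_force: [-0.4, 0.1, -0.6]
width: 0.0871
```

Run:
```python
from h import *
state([.65,-.038,.124],0)
r=load("w5.npz");f=lambda u,v,z:atz(r,u/1.5625,v/1.5625,z,True)
print("cup",f(208,267,.098),"stripe",f(207,319,.098),"stB",f(397,256,.158),"stA",f(402,102,.158))
```

```text
t 15.5 pos [ 0.6498 -0.0426  0.1952] yaw -0.5 z [ 0.011 -0.004 -1.   ] q [-0.24  0.59  1.4  -0.    1.14 -0.23] F [-0.4  0.1 -0.6] w 0.0871
shift [-0.001 -0.01   0.142] turn [ 0.004 -0.014 -0.011]
cup [ 0.48977346 -0.05819638  0.098     ] stripe [ 0.48389497 -0.10429419  0.098     ] stB [ 0.65081822 -0.03834733  0.158     ] stA [0.65287571 0.06211783 0.158     ]
```

send_rows:
  rows:
    - [[0,-0.01,0.03,0.004,-0.014,-0.011],[0,0,0.06,0,0,0],[0,0,0.05,0,0,0],[0,0,0,0,0,0]]

```text
time: 15.9
eef_pos: [0.655, -0.0416, 0.1325]
tool_rot: [0.002, 1.0, -0.001, 0.007]
contact_force: [-0.5, 0.0, 1.1]
width: 0.087
```

Run:
```python
from h import *
state([.65,-.038,.124],0)
```

```text
t 15.9 pos [ 0.655  -0.0416  0.1325] yaw -0.17 z [ 0.014 -0.004 -1.   ] q [-0.23  0.67  1.44 -0.    1.02 -0.23] F [-0.5  0.   1.1] w 0.087
shift [-0.01  -0.007  0.017] turn [ 0.005 -0.018 -0.004]
```

send_rows:
  rows:
    - [[-0.01,-0.007,0.015,0.005,-0.018,0],[0,0,0,0,0,0],[0,0,0,0,0,0],[0,0,0,0,0,0],[0,0,0,0,0,0]]
  gripper: -1

```text
time: 16.4
eef_pos: [0.6546, -0.0392, 0.1325]
tool_rot: [0.001, 1.0, -0.002, 0.006]
contact_force: [0.2, 0.1, -0.3]
width: 0.0549
```

send_rows:
  rows:
    - [[0,0,0,0,0,0],[0,0,0,0,0,0],[0,0,0,0,0,0],[0,0,0,0,0,0],[0,0,0,0,0,0]]

```text
time: 16.9
eef_pos: [0.655, -0.0392, 0.1336]
tool_rot: [0.001, 1.0, -0.001, 0.006]
contact_force: [-0.5, -0.1, -0.4]
width: 0.0147
```

send_rows:
  rows:
    - [[0,0,0,0,0,0],[0,0,0,0,0,0],[0,0,0,0,0,0]]

```text
time: 17.2
eef_pos: [0.6541, -0.0391, 0.1335]
tool_rot: [0.001, 1.0, -0.001, 0.005]
contact_force: [0.5, 0.0, 0.3]
width: 0.0109
```

Run:
```python
from h import *
state([.65,-.038,.124],0)
```

```text
t 17.2 pos [ 0.6541 -0.0391  0.1335] yaw -0.16 z [ 0.011 -0.003 -1.   ] q [-0.23  0.67  1.44 -0.    1.03 -0.23] F [0.5 0.  0.3] w 0.0109
shift [-0.008 -0.002  0.019] turn [ 0.003 -0.013 -0.003]
```

send_rows:
  rows:
    - [[0,0,-0.03,0,0,0],[0,0,-0.08,0,0,0],[0,0,-0.09,0,0,0],[0,0,-0.09,0,0,0],[0,0,-0.09,0,0,0]]

```text
time: 17.7
eef_pos: [0.6492, -0.038, 0.3243]
tool_rot: [-0.001, 1.0, -0.002, -0.002]
contact_force: [-0.2, -0.6, -0.3]
width: 0.0111
```

Run:
```python
from h import *
from station import *
state([.498,-.09,.30],0)
t=read_camera("top");s=read_camera("scene");np.savez("t6.npz",**t);np.savez("s6.npz",**s)
a=cv2.resize(t["img"][140:270,165:365,::-1],None,fx=2,fy=2,interpolation=cv2.INTER_CUBIC);b=cv2.resize(s["img"][120:280,110:310,::-1],None,fx=2,fy=2,interpolation=cv2.INTER_CUBIC)
cv2.imwrite("pics/c6.png",cv2.hconcat([cv2.copyMakeBorder(a,0,60,0,0,cv2.BORDER_CONSTANT),b]))
```

```text
t 17.7 pos [ 0.6492 -0.038   0.3243] yaw -0.19 z [-0.003  0.001 -1.   ] q [-0.23  0.48  1.23  0.    1.44 -0.23] F [-0.2 -0.6 -0.3] w 0.0111
shift [-0.302  0.105  0.049] turn [-0.001  0.004 -0.004]
```

View pics/c6.png

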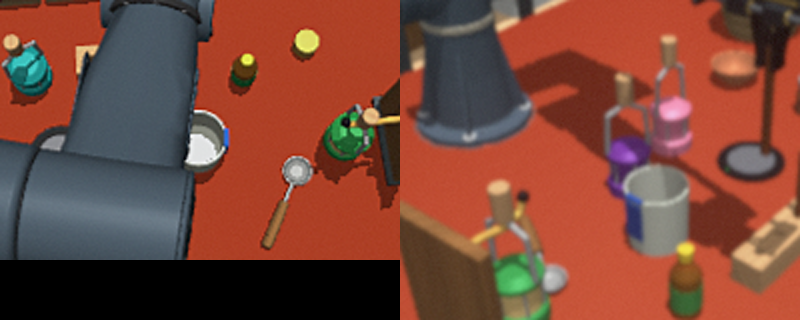

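send_rows:
  rows:
    - [[-0.06,0.022,0.006,0,0,0],[-0.08,0.028,0.006,0,0,0],[-0.08,0.028,0.006,0,0,0],[-0.08,0.028,0.006,0,0,0],[0,0,0,0.16,0,0]]

```text
time: 18.3
eef_pos: [0.4983, -0.0879, 0.3193]
tool_rot: [-0.063, 0.998, 0.003, 0.01]
contact_force: [-0.4, 1.1, -0.6]
width: 0.011
```

send_rows:
  rows:
    - [[0,0,0,0.16,0,0],[0,0,0,0.17,0,0],[0,0,0,0.17,0,0],[0,0,0,0,0,0]]

```text
time: 18.7
eef_pos: [0.4969, -0.0892, 0.322]
tool_rot: [-0.262, 0.965, 0.005, 0.013]
contact_force: [-0.5, -0.3, -0.8]
width: 0.011
```

```bash
cat >> h.py <<'E'
def lean(a,yaw=0):
    "tool tilted a deg about world x: tip toward +y"
    return R.from_rotvec([np.radians(a),0,0])*down(np.radians(yaw))
E
python3 - <<'E'
from h import *
state([.498,-.097,.25],lean(30))
E
```

```text
t 18.7 pos [ 0.4969 -0.0892  0.322 ] yaw 0.11 z [ 0.023  0.506 -0.862] q [-0.67  0.36  1.56  0.42  1.56 -0.75] F [-0.5 -0.3 -0.8] w 0.011
shift [-0.002  0.086  0.116] turn [-0.009 -0.029  0.02 ]
```

send_rows:
  rows:
    - [[0,0.043,0.058,-0.009,-0.029,0.02],[0,0.043,0.058,0,0,0],[0,0,0,0,0,0]]

```text
time: 19.0
eef_pos: [0.499, -0.0986, 0.2504]
tool_rot: [-0.254, 0.967, -0.0, 0.002]
contact_force: [0.2, 0.9, 0.6]
width: 0.0112
```

Run:
```python
from h import *
from station import *
s=state([.498,-.097,.16],lean(30))
a=read_camera("scene");b=load("s6.npz");np.savez("s7.npz",**a)
u=proj(a,[.486,-.058,.05]).astype(int);print(u)
crop(a,200,150,280,260,5,"pics/s7.png")
```

```text
t 19.0 pos [ 0.499  -0.0986  0.2504] yaw -0.07 z [ 0.004  0.49  -0.871] q [-0.66  0.45  1.62  0.4   1.42 -0.8 ] F [0.2 0.9 0.6] w 0.0112
shift [-0.003  0.086  0.159] turn [ 0.014 -0.005  0.001]
[238 224]
```

View pics/s7.png

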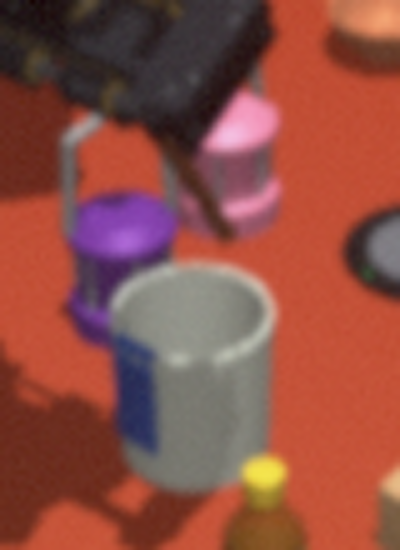

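Run:
```python
from h import *
a=load("s7.npz");p=lambda X:((proj(a,X)-[200,150])*5).round()
print(p([.499,-.037,.141]),p([.499,-.037,.127]),p([.499,-.037,.13]))
```

```text
[229. 237.] [229. 257.] [229. 252.]
```

send_rows:
  rows:
    - [[-0.003,0.026,0.05,0.014,-0.005,0],[0,0.028,0.05,0,0,0],[0,0.028,0.05,0,0,0],[0,0,0,0,0,0]]

```text
time: 19.45
eef_pos: [0.5049, -0.0967, 0.1742]
tool_rot: [-0.253, 0.968, 0.005, 0.008]
contact_force: [-0.4, 0.1, 0.3]
width: 0.011
```

Run:
```python
from h import *
state([.498,-.097,.121],lean(30))
```

```text
t 19.45 pos [ 0.5049 -0.0967  0.1742] yaw 0.34 z [ 0.013  0.489 -0.872] q [-0.66  0.56  1.68  0.43  1.25 -0.88] F [-0.4  0.1  0.3] w 0.011
shift [-0.016  0.052  0.092] turn [ 0.017 -0.017  0.018]
```

send_rows:
  rows:
    - [[-0.016,0.024,0.045,0.017,-0.017,0.018],[0,0.026,0.045,0,0,0],[0,0,0,0,0,0]]

```text
time: 19.75
eef_pos: [0.5027, -0.0971, 0.1294]
tool_rot: [-0.255, 0.967, 0.003, 0.005]
contact_force: [0.0, 0.1, -0.3]
width: 0.011
```

Run:
```python
from h import *
state([.498,-.101,.12],lean(30))
```

```text
t 19.75 pos [ 0.5027 -0.0971  0.1294] yaw 0.16 z [ 0.009  0.494 -0.87 ] q [-0.66  0.63  1.71  0.44  1.17 -0.92] F [ 0.   0.1 -0.3] w 0.011
shift [-0.01   0.016  0.012] turn [ 0.009 -0.011  0.01 ]
```

send_rows:
  rows:
    - [[-0.008,0.014,0.01,0.009,-0.011,0.01],[0,0,0,0,0,0]]

```text
time: 19.95
eef_pos: [0.501, -0.1016, 0.1253]
tool_rot: [-0.257, 0.966, 0.001, 0.002]
contact_force: [-1.2, 0.3, -0.9]
width: 0.011
```

send_rows:
  rows:
    - [[0,0,0,0,0,0],[0,0,0,0,0,0],[0,0,0,0,0,0],[0,0,0,0,0,0]]
  gripper: -0.4

```text
time: 20.35
eef_pos: [0.5029, -0.1028, 0.129]
tool_rot: [-0.256, 0.967, 0.002, 0.005]
contact_force: [-0.1, 0.2, 0.0]
width: 0.0256
```

send_rows:
  rows:
    - [[0,0,-0.04,0,0,0],[0,0,-0.08,0,0,0],[0,0,-0.1,0,0,0],[0,0,-0.1,0,0,0],[0,0,0,0,0,0]]

```text
time: 20.85
eef_pos: [0.5003, -0.1829, 0.272]
tool_rot: [-0.257, 0.966, 0.002, 0.002]
contact_force: [0.2, 0.1, -0.2]
width: 0.0261
```

Run:
```python
from h import *
from station import *
state([.652,.061,.30],0)
a=read_camera("scene");np.savez("s8.npz",**a)
t=read_camera("top");np.savez("t8.npz",**t)
A=cv2.resize(a["img"][150:260,180:280,::-1],None,fx=4,fy=4,interpolation=cv2.INTER_CUBIC);B=cv2.resize(t["img"][160:270,225:325,::-1],None,fx=4,fy=4,interpolation=cv2.INTER_CUBIC)
cv2.imwrite("pics/c8.png",cv2.hconcat([A,B]))
```

```text
t 20.85 pos [ 0.5003 -0.1829  0.272 ] yaw 0.16 z [ 0.003  0.497 -0.868] q [-0.78  0.49  1.48  0.37  1.55 -0.86] F [ 0.2  0.1 -0.2] w 0.0261
shift [ 0.305 -0.45   0.195] turn [-0.662 -0.006  0.005]
```

View pics/c8.png

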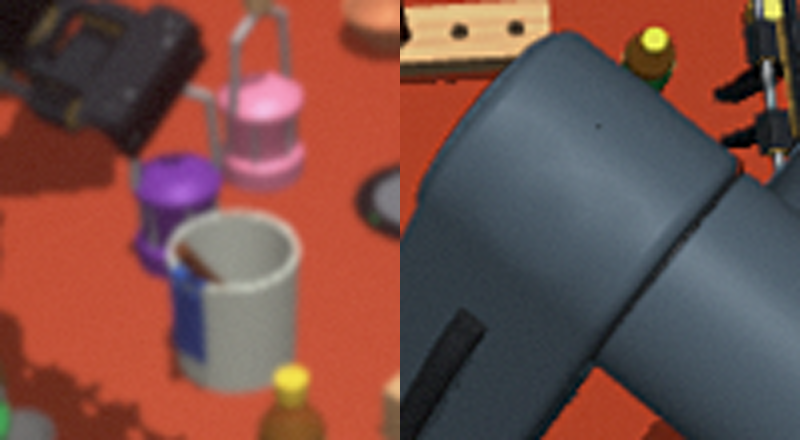

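Run:
```python
from h import *
a=load("s8.npz");p=lambda X:((proj(a,X)-[180,150])*4).round()
for al in (30,36,42):
  s,c=np.sin(np.radians(al)),np.cos(np.radians(al))
  for x in (.49,.5):
    yr=-.058-.034; f=np.array([x,yr+.087*s/c,.011]);print(al,x,"foot",f.round(3),p(f),"top",p(f+.15*np.array([0,-s,c])),"rim",p([x,yr,.098]))
print("cup rim c",p([.486,-.0585,.098]),"stripe",p([.484,-.105,.098]))
```

```text
30 0.49 foot [ 0.49  -0.042  0.011] [253. 330.] top [179. 239.] rim [205. 271.]
30 0.5 foot [ 0.5   -0.042  0.011] [263. 335.] top [190. 244.] rim [216. 277.]
36 0.49 foot [ 0.49  -0.029  0.011] [264. 321.] top [179. 249.] rim [205. 271.]
36 0.5 foot [ 0.5   -0.029  0.011] [274. 326.] top [190. 255.] rim [216. 277.]
42 0.49 foot [ 0.49  -0.014  0.011] [276. 311.] top [183. 259.] rim [205. 271.]
42 0.5 foot [ 0.5   -0.014  0.011] [286. 316.] top [194. 264.] rim [216. 277.]
cup rim c [231. 246.] stripe [186. 277.]
```

send_rows:
  rows:
    - [[0,0,0,-0.165,0,0],[0,0,0,-0.165,0,0],[0,0,0,-0.165,0,0],[0,0,0,-0.167,0,0],[0.05,-0.08,-0.02,0,0,0]]
  gripper: 0.2

```text
time: 21.45
eef_pos: [0.5139, -0.1362, 0.2662]
tool_rot: [-0.001, 1.0, -0.0, -0.012]
contact_force: [1.3, 0.9, -0.0]
width: 0.051
```

send_rows:
  rows:
    - [[0.05,-0.085,0,0,0,0],[0.05,-0.085,0,0,0,0],[0.05,-0.085,0,0,0,0],[0.05,-0.085,0,0,0,0],[0,0,0,0,0,0]]

```text
time: 21.95
eef_pos: [0.6079, 0.0482, 0.2539]
tool_rot: [-0.004, 1.0, 0.005, -0.021]
contact_force: [-0.1, -0.4, -0.1]
width: 0.0526
```

Run:
```python
from h import *
state([.652,.061,.22],0)
```

```text
t 21.95 pos [0.6079 0.0482 0.2539] yaw 0.55 z [-0.042  0.007 -0.999] q [-0.11  0.49  1.4   0.    1.29 -0.12] F [-0.1 -0.4 -0.1] w 0.0526
shift [ 0.091 -0.024  0.064] turn [-0.01   0.054  0.012]
```

send_rows:
  rows:
    - [[0.045,-0.012,0,-0.01,0.054,0.012],[0.046,-0.012,0.03,0,0,0],[0,0,0.03,0,0,0],[0,0,0,0,0,0]]

```text
time: 22.35
eef_pos: [0.6462, 0.0655, 0.2125]
tool_rot: [-0.0, 1.0, 0.004, -0.009]
contact_force: [0.4, -0.2, 0.1]
width: 0.0519
```

Run:
```python
from h import *
state([.652,.061,.125],0)
```

```text
t 22.35 pos [0.6462 0.0655 0.2125] yaw 0.49 z [-0.019  0.    -1.   ] q [-0.07  0.58  1.36 -0.    1.22 -0.08] F [ 0.4 -0.2  0.1] w 0.0519
shift [0.015 0.009 0.175] turn [-0.     0.024  0.011]
```

send_rows:
  rows:
    - [[0.015,0.009,0.02,0,0.024,0.011],[0,0,0.06,0,0,0],[0,0,0.06,0,0,0],[0,0,0.03,0,0,0],[0,0,0,0,0,0]]

```text
time: 22.85
eef_pos: [0.647, 0.0601, 0.1216]
tool_rot: [-0.0, 1.0, 0.0, -0.005]
contact_force: [-0.2, -0.0, 0.3]
width: 0.0522
```

Run:
```python
from h import *
state([.652,.061,.130],0)
```

```text
t 22.85 pos [0.647  0.0601 0.1216] yaw 0.01 z [-0.011  0.    -1.   ] q [-0.08  0.68  1.44 -0.    1.03 -0.08] F [-0.2 -0.   0.3] w 0.0522
shift [ 0.01  -0.002 -0.017] turn [-0.     0.014  0.   ]
```

send_rows:
  rows:
    - [[0.01,-0.002,-0.014,0,0.014,0],[0,0,0,0,0,0],[0,0,0,0,0,0],[0,0,0,0,0,0],[0,0,0,0,0,0]]
  gripper: -1

```text
time: 23.35
eef_pos: [0.6534, 0.0606, 0.1332]
tool_rot: [0.0, 1.0, -0.0, 0.003]
contact_force: [-0.2, -0.1, -0.0]
width: 0.0202
```

send_rows:
  rows:
    - [[0,0,0,0,0,0],[0,0,0,0,0,0],[0,0,0,0,0,0],[0,0,0,0,0,0]]

```text
time: 23.75
eef_pos: [0.6537, 0.0606, 0.134]
tool_rot: [0.0, 1.0, 0.0, 0.004]
contact_force: [0.7, 0.1, -0.1]
width: 0.0116
```

Run:
```python
from h import *
state([.652,.061,.130],0)
```

```text
t 23.75 pos [0.6537 0.0606 0.134 ] yaw 0.01 z [ 0.007 -0.    -1.   ] q [-0.08  0.67  1.43  0.    1.03 -0.08] F [ 0.7  0.1 -0.1] w 0.0116
shift [-0.003 -0.001  0.008] turn [ 0.    -0.009  0.   ]
```

send_rows:
  rows:
    - [[0,0,-0.03,0,0,0],[0,0,-0.08,0,0,0],[0,0,-0.09,0,0,0],[0,0,-0.09,0,0,0],[0,0,-0.06,0,0,0]]

```text
time: 24.25
eef_pos: [0.6502, 0.0607, 0.3119]
tool_rot: [-0.0, 1.0, -0.0, -0.002]
contact_force: [0.6, -0.5, -0.8]
width: 0.0108
```

send_rows:
  rows:
    - [[-0.07,0.05,0,0,0,0],[-0.08,0.05,0,0,0,0],[-0.08,0.05,0,0,0,0],[-0.08,0.05,0,0,0,0],[-0.07,0.03,0,0,0,0]]

```text
time: 24.75
eef_pos: [0.4635, -0.0567, 0.3231]
tool_rot: [0.002, 1.0, 0.003, 0.013]
contact_force: [0.8, -0.7, -0.3]
width: 0.0112
```

send_rows:
  rows:
    - [[0,0,0,0,0,0]]

```text
time: 24.85
eef_pos: [0.4589, -0.0572, 0.3238]
tool_rot: [0.002, 1.0, 0.002, 0.011]
contact_force: [0.5, 0.1, -0.1]
width: 0.0107
```

Run:
```python
from h import *
from station import *
state([.464,-.08,.30],lean(22))
r=read_camera("wrist");np.savez("w9.npz",**r)
print((proj(r,[.486,-.0585,.098],True)).round(),[(k,(proj(r,p,True)).round(1)) for k,p in dict(top=[.49,-.115,.132],foot=[.49,-.03,.011],stripe=[.484,-.105,.098]).items()])
u,v=proj(r,[.486,-.0585,.098],True).astype(int)
y0=max(0,min(v-75,384-150));crop(r,u-90,y0,u+90,y0+150,4,"pics/w9.png");print(u-90,y0)
a=read_camera("scene");np.savez("s9.npz",**a)
```

```text
t 24.85 pos [ 0.4589 -0.0572  0.3238] yaw 0.22 z [ 0.022 -0.005 -1.   ] q [-0.37  0.17  1.7   0.    1.25 -0.37] F [ 0.5  0.1 -0.1] w 0.0107
shift [0.009 0.045 0.048] turn [ 0.495 -0.027  0.01 ]
[279. 169.] [('top', array([283. , 217.8])), ('foot', array([277.1, 141.4])), ('stripe', array([276.5, 202.4]))]
188 93
```

View pics/w9.png

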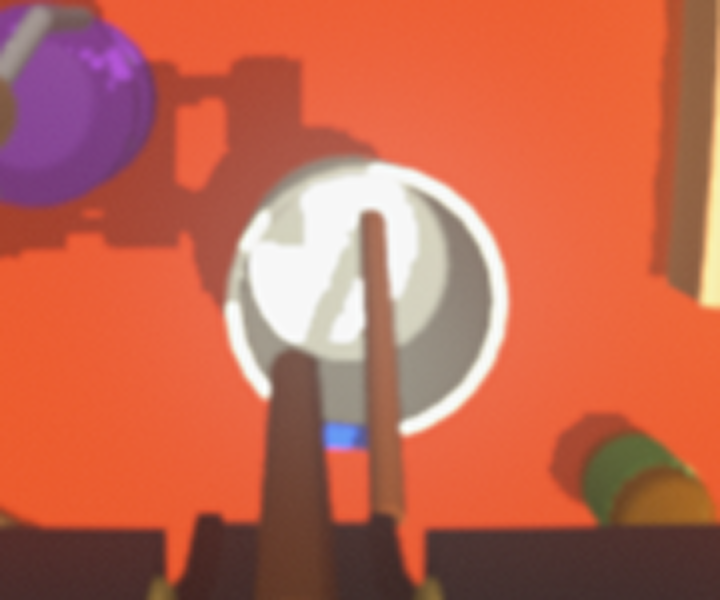

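send_rows:
  rows:
    - [[0.008,0.04,0,0,-0.027,0.01],[0,0,0,0.165,0,0],[0,0,0,0.165,0,0],[0,0,0,0.165,0,0],[0,0,0,0,0,0]]

```text
time: 25.45
eef_pos: [0.4763, -0.0766, 0.3287]
tool_rot: [-0.195, 0.981, 0.005, 0.009]
contact_force: [-0.9, 0.1, -1.5]
width: 0.0111
```

Run:
```python
from h import *
state([.463,-.0985,.24],lean(22))
```

```text
t 25.45 pos [ 0.4763 -0.0766  0.3287] yaw 0.33 z [ 0.016  0.383 -0.924] q [-0.61  0.28  1.61  0.33  1.48 -0.69] F [-0.9  0.1 -1.5] w 0.0111
shift [-0.03   0.108  0.147] turn [-0.011 -0.021  0.016]
```

send_rows:
  rows:
    - [[-0.028,0.05,0.05,-0.011,-0.021,0.016],[0,0.03,0.05,0,0,0],[0,0.025,0.045,0,0,0],[0,0,0,0,0,0]]

```text
time: 25.85
eef_pos: [0.4688, -0.0996, 0.2407]
tool_rot: [-0.184, 0.983, 0.003, 0.003]
contact_force: [-0.6, 1.1, 0.4]
width: 0.0106
```

Run:
```python
from h import *
state([.463,-.099,.19],lean(22))
```

```text
t 25.85 pos [ 0.4688 -0.0996  0.2407] yaw 0.26 z [ 0.004  0.361 -0.933] q [-0.64  0.38  1.71  0.31  1.28 -0.77] F [-0.6  1.1  0.4] w 0.0106
shift [-0.012  0.035  0.095] turn [ 0.018 -0.005  0.008]
```

send_rows:
  rows:
    - [[-0.014,0.018,0.048,0.018,-0.005,0.008],[-0.006,0.018,0.048,0,0,0],[0,0,0,0,0,0]]

```text
time: 26.15
eef_pos: [0.4635, -0.0979, 0.1917]
tool_rot: [-0.187, 0.982, 0.003, 0.003]
contact_force: [-0.2, -0.5, 0.3]
width: 0.011
```

Run:
```python
from h import *
state([.463,-.1015,.135],lean(22))
```

```text
t 26.15 pos [ 0.4635 -0.0979  0.1917] yaw 0.32 z [ 0.004  0.367 -0.93 ] q [-0.65  0.45  1.78  0.33  1.17 -0.82] F [-0.2 -0.5  0.3] w 0.011
shift [-0.002  0.048  0.103] turn [ 0.01  -0.005  0.01 ]
```

send_rows:
  rows:
    - [[-0.006,0.022,0.048,0.01,-0.005,0.01],[-0.003,0.022,0.048,0,0,0],[0,0,0,0,0,0]]

```text
time: 26.45
eef_pos: [0.4653, -0.1012, 0.1434]
tool_rot: [-0.187, 0.982, 0.003, 0.005]
contact_force: [-1.1, -0.3, -0.6]
width: 0.0113
```

Run:
```python
from h import *
from station import *
state([.463,-.1015,.135],lean(22))
```

```text
t 26.45 pos [ 0.4653 -0.1012  0.1434] yaw 0.22 z [ 0.008  0.367 -0.93 ] q [-0.65  0.53  1.81  0.35  1.06 -0.87] F [-1.1 -0.3 -0.6] w 0.0113
shift [-0.005  0.007  0.015] turn [ 0.01  -0.01   0.009]
```

send_rows:
  rows:
    - [[-0.005,0.008,0.016,0.01,-0.01,0.009],[0,0,0.002,0,0,0]]

```text
time: 26.65
eef_pos: [0.4657, -0.1021, 0.1363]
tool_rot: [-0.189, 0.982, 0.001, 0.002]
contact_force: [-0.1, -0.3, -0.3]
width: 0.0114
```

send_rows:
  rows:
    - [[0,0,0,0,0,0],[0,0,0,0,0,0],[0,0,0,0,0,0]]
  gripper: -0.55

```text
time: 26.95
eef_pos: [0.4675, -0.1028, 0.1389]
tool_rot: [-0.188, 0.982, 0.002, 0.004]
contact_force: [-0.3, 0.9, -0.7]
width: 0.0187
```

send_rows:
  rows:
    - [[0,0,-0.03,0,0,0],[0,0,-0.05,0,0,0],[0,0,-0.08,0,0,0],[0,0,-0.1,0,0,0],[0,0,-0.1,0,0,0]]

```text
time: 27.45
eef_pos: [0.4621, -0.1663, 0.3074]
tool_rot: [-0.193, 0.981, 0.002, -0.003]
contact_force: [0.7, -0.4, -0.7]
width: 0.0195
```

send_rows:
  rows:
    - [[0,0,0,-0.16,0,0],[0,0,0,-0.16,0,0],[0,0,0,-0.16,0,0],[0,0,0,0,0,0]]

```text
time: 27.85
eef_pos: [0.4654, -0.174, 0.3171]
tool_rot: [0.007, 1.0, -0.002, 0.006]
contact_force: [-0.6, 0.9, 0.2]
width: 0.0196
```

Run:
```python
from h import *
from station import *
state([.471,-.315,.36],2)
w=read_camera("wrist");np.savez("w10.npz",**w);a=read_camera("scene");np.savez("s10.npz",**a)
u,v=proj(w,[.486,-.0585,.098],True).astype(int);y0=max(0,v-55);print("wrist crop",u-60,y0)
W=cv2.resize(w["img"][y0:y0+110,u-60:u+60,::-1],(480,440),interpolation=cv2.INTER_CUBIC)
A=cv2.resize(a["img"][150:260,200:275,::-1],(300,440),interpolation=cv2.INTER_CUBIC);cv2.imwrite("pics/c10.png",cv2.hconcat([A,W]))
```

```text
t 27.85 pos [ 0.4654 -0.174   0.3171] yaw -0.21 z [ 0.012 -0.013 -1.   ] q [-0.58  0.24  1.63 -0.    1.26 -0.58] F [-0.6  0.9  0.2] w 0.0196
shift [ 0.013  0.283 -0.082] turn [ 0.017 -0.016 -0.049]
wrist crop 216 23
```

View pics/c10.png

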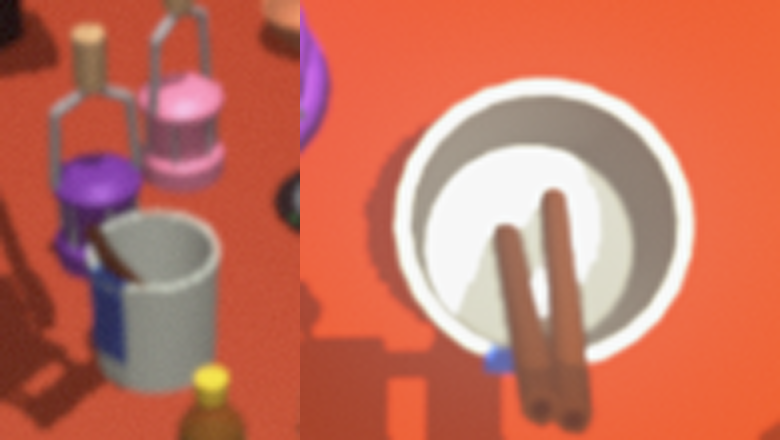

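Run:
```python
from h import *
S=load("s4.npz");print(atz(S,80+213/2.7,120+253/2.7,.239))
T=load("t6.npz");print(atz(T,165+371/2,140+116/2,.239))
w=load("w10.npz");a=load("s10.npz");b=load("s4.npz")
p=proj(a,[.471,-.316,.2]).astype(int);sl=np.s_[p[1]-30:p[1]+50,p[0]-35:p[0]+35]
print("lantern diff s4->s10",np.abs(a["img"][sl].astype(int)-b["img"][sl]).mean())
```

```text
[ 0.47135713 -0.31420386  0.239     ]
[ 0.46946055 -0.31155678  0.239     ]
lantern diff s4->s10 8.713273809523809
```

send_rows:
  rows:
    - [[0.006,0.05,0,0.017,-0.016,-0.049],[0,0.08,0,0,0,0],[0,0.08,0,0,0,0],[0,0.06,0,0,0,0],[0,0,0,0,0,0]]
  gripper: 0.6

```text
time: 28.45
eef_pos: [0.4716, -0.3193, 0.3129]
tool_rot: [-0.008, 1.0, 0.016, -0.001]
contact_force: [0.0, -0.2, 0.2]
width: 0.052
```

Run:
```python
from h import *
from station import *
state([.4705,-.3145,.21],2)
```

```text
t 28.45 pos [ 0.4716 -0.3193  0.3129] yaw 1.81 z [-0.003  0.015 -1.   ] q [-0.8   0.36  1.45  0.01  1.34 -0.83] F [ 0.  -0.2  0.2] w 0.052
shift [-0.001 -0.007  0.206] turn [-0.019  0.003 -0.004]
```

send_rows:
  rows:
    - [[-0.002,-0.01,0,-0.019,0,0],[0,0,0.05,0,0,0],[0,0,0.06,0,0,0],[0,0,0.06,0,0,0],[0,0,0.02,0,0,0]]

```text
time: 28.95
eef_pos: [0.469, -0.3128, 0.2153]
tool_rot: [-0.002, 1.0, 0.014, -0.001]
contact_force: [-0.4, 0.6, -0.2]
width: 0.0694
```

Run:
```python
from h import *
from station import *
state([.4705,-.3145,.21],2)
```

```text
t 28.95 pos [ 0.469  -0.3128  0.2153] yaw 1.56 z [-0.001  0.005 -1.   ] q [-0.79  0.46  1.59  0.    1.1  -0.82] F [-0.4  0.6 -0.2] w 0.0694
shift [0.003 0.003 0.011] turn [-0.006  0.001 -0.01 ]
```

send_rows:
  rows:
    - [[0.003,0.003,0.01,-0.006,0,-0.01],[0,0,0,0,0,0],[0,0,0,0,0,0],[0,0,0,0,0,0],[0,0,0,0,0,0]]
  gripper: -1

```text
time: 29.45
eef_pos: [0.4717, -0.3132, 0.2127]
tool_rot: [0.001, 1.0, 0.019, 0.001]
contact_force: [-0.7, -0.4, -0.4]
width: 0.0381
```

send_rows:
  rows:
    - [[0,0,0,0,0,0],[0,0,0,0,0,0],[0,0,0,0,0,0],[0,0,0,0,0,0],[0,0,0,0,0,0]]

```text
time: 29.95
eef_pos: [0.4717, -0.3138, 0.2137]
tool_rot: [0.002, 1.0, 0.019, 0.001]
contact_force: [-0.2, 0.2, 0.1]
width: 0.0249
```

Run:
```python
from h import *
from station import *
state([.4705,-.3145,.254],2)
```

```text
t 29.95 pos [ 0.4717 -0.3138  0.2137] yaw 2.14 z [ 0.002 -0.003 -1.   ] q [-0.78  0.46  1.59 -0.    1.09 -0.82] F [-0.2  0.2  0.1] w 0.0249
shift [-0.002  0.002 -0.081] turn [ 0.004 -0.002  0.003]
```

send_rows:
  rows:
    - [[0,0,-0.02,0,0,0],[0,0,-0.03,0,0,0],[0,0,-0.03,0,0,0],[0,0,0,0,0,0]]

```text
time: 30.35
eef_pos: [0.4706, -0.3121, 0.2539]
tool_rot: [-0.001, 1.0, 0.019, -0.001]
contact_force: [1.0, -1.5, -3.4]
width: 0.0251
```

Run:
```python
from h import *
from station import *
state([.468,-.19,.256],2)
```

```text
t 30.35 pos [ 0.4706 -0.3121  0.2539] yaw 2.13 z [-0.002  0.002 -1.   ] q [-0.78  0.41  1.55  0.    1.19 -0.82] F [ 1.  -1.5 -3.4] w 0.0251
shift [ 0.004 -0.244 -0.004] turn [-0.002  0.002  0.003]
```

send_rows:
  rows:
    - [[0.001,-0.04,0,0,0,0],[0.001,-0.05,0,0,0,0],[0.001,-0.05,0,0,0,0]]

```text
time: 30.65
eef_pos: [0.469, -0.2413, 0.2526]
tool_rot: [-0.001, 1.0, 0.016, -0.001]
contact_force: [-0.0, 0.4, -3.9]
width: 0.0251
```

Run:
```python
from h import *
from station import *
state([.468,-.19,.258],2)
```

```text
t 30.65 pos [ 0.469  -0.2413  0.2526] yaw 1.85 z [-0.002  0.002 -1.   ] q [-0.69  0.36  1.64  0.    1.15 -0.72] F [-0.   0.4 -3.9] w 0.0251
shift [ 0.001 -0.103 -0.011] turn [-0.002  0.002 -0.003]
```

send_rows:
  rows:
    - [[0,-0.06,0,0,0,0],[0,-0.035,-0.02,0,0,0],[0,0,-0.08,0,0,0],[0,0,-0.1,0,0,0],[0,0,-0.1,0,0,0]]

```text
time: 31.15
eef_pos: [0.4586, -0.1769, 0.3934]
tool_rot: [-0.015, 1.0, 0.019, -0.016]
contact_force: [1.0, 0.1, -3.5]
width: 0.0253
```

send_rows:
  rows:
    - [[0,0,-0.05,0,0,0],[0,-0.08,0,0,0,0],[0.01,-0.09,0,0,0,0],[0.01,-0.09,0,0,0,0],[0.01,-0.09,0,0,0,0]]

```text
time: 31.65
eef_pos: [0.4679, 0.002, 0.4275]
tool_rot: [-0.012, 1.0, 0.015, -0.012]
contact_force: [1.2, 0.3, -3.2]
width: 0.0251
```

send_rows:
  rows:
    - [[0.01,-0.09,0,0,0,0],[0.01,-0.09,0,0,0,0],[0.01,-0.09,0,0,0,0],[0.01,-0.09,0,0,0,0],[0,0,0,0,0,0]]

```text
time: 32.15
eef_pos: [0.4729, 0.1999, 0.4265]
tool_rot: [-0.016, 1.0, 0.02, -0.018]
contact_force: [-0.1, 1.0, -3.5]
width: 0.0254
```

Run:
```python
from h import *
from station import *
state([.493,.1835,.39],2)
```

```text
t 32.15 pos [0.4729 0.1999 0.4265] yaw 2.28 z [-0.037  0.031 -0.999] q [0.16 0.2  1.38 0.04 1.59 0.12] F [-0.1  1.  -3.5] w 0.0254
shift [0.041 0.037 0.07 ] turn [-0.041  0.046  0.005]
```

send_rows:
  rows:
    - [[0.041,0.037,0.02,-0.041,0.046,0.005],[0,0,0.08,0,0,0],[0,0,0.09,0,0,0],[0,0,0.09,0,0,0],[0,0,0.07,0,0,0]]

```text
time: 32.65
eef_pos: [0.4909, 0.1872, 0.2471]
tool_rot: [-0.001, 1.0, 0.022, 0.004]
contact_force: [0.2, 0.2, -4.2]
width: 0.0253
```

send_rows:
  rows:
    - [[0,0,0.03,0,0,0],[0,0,0,0,0,0]]

```text
time: 32.85
eef_pos: [0.4829, 0.1863, 0.2245]
tool_rot: [0.0, 1.0, 0.022, -0.006]
contact_force: [-0.4, 0.2, -2.9]
width: 0.0252
```

Run:
```python
from h import *
from station import *
state([.493,.1835,.20],2)
```

```text
t 32.85 pos [0.4829 0.1863 0.2245] yaw 2.53 z [-0.012 -0.001 -1.   ] q [0.15 0.39 1.69 0.   1.08 0.11] F [-0.4  0.2 -2.9] w 0.0252
shift [0.021 0.007 0.049] turn [0.001 0.015 0.012]
```

send_rows:
  rows:
    - [[0.021,0.007,0,0,0.015,0.012],[0,0,0.02,0,0,0],[0,0,0,0,0,0]]

```text
time: 33.15
eef_pos: [0.4943, 0.1832, 0.2151]
tool_rot: [0.0, 1.0, 0.017, 0.001]
contact_force: [-0.1, -0.0, -3.7]
width: 0.0253
```

Run:
```python
from h import *
from station import *
state([.493,.1835,.188],2)
```

```text
t 33.15 pos [0.4943 0.1832 0.2151] yaw 1.94 z [ 0.003 -0.    -1.   ] q [ 0.14  0.41  1.69 -0.    1.05  0.11] F [-0.1 -0.  -3.7] w 0.0253
shift [-0.003 -0.001  0.054] turn [ 0.    -0.003 -0.001]
```

send_rows:
  rows:
    - [[-0.003,0,0.02,0,-0.003,0],[0,0,0.018,0,0,0],[0,0,0.01,0,0,0]]

```text
time: 33.45
eef_pos: [0.4951, 0.1834, 0.1921]
tool_rot: [-0.0, 1.0, 0.017, 0.004]
contact_force: [0.3, 0.3, -3.3]
width: 0.0253
```

send_rows:
  rows:
    - [[0,0,0.01,0,0,0],[0,0,0,0,0,0]]

```text
time: 33.65
eef_pos: [0.4963, 0.1836, 0.187]
tool_rot: [-0.001, 1.0, 0.017, 0.005]
contact_force: [0.2, 0.0, -0.2]
width: 0.0251
```

Run:
```python
from h import *
from station import *
state([.493,.1835,.188],2)
```

```text
t 33.65 pos [0.4963 0.1836 0.187 ] yaw 1.92 z [ 0.009  0.001 -1.   ] q [ 0.14  0.44  1.72 -0.    0.97  0.11] F [ 0.2  0.  -0.2] w 0.0251
shift [-0.007  0.    -0.002] turn [-0.001 -0.012 -0.002]
```

send_rows:
  rows:
    - [[-0.007,0,-0.002,0,-0.012,0],[0,0,0,0,0,0]]

```text
time: 33.85
eef_pos: [0.4921, 0.1835, 0.1878]
tool_rot: [-0.0, 1.0, 0.017, -0.001]
contact_force: [0.3, 0.7, -3.1]
width: 0.0253
```

send_rows:
  rows:
    - [[0,0,0,0,0,0],[0,0,0,0,0,0],[0,0,0,0,0,0],[0,0,0,0,0,0],[0,0,0,0,0,0]]
  gripper: 0.6

```text
time: 34.35
eef_pos: [0.4936, 0.1838, 0.1894]
tool_rot: [-0.001, 1.0, 0.017, 0.001]
contact_force: [1.2, 0.7, 0.4]
width: 0.0573
```

send_rows:
  rows:
    - [[0,0,-0.03,0,0,0],[0,0,-0.08,0,0,0],[0,0,-0.1,0,0,0],[0,0,-0.1,0,0,0],[0,0,-0.08,0,0,0]]

```text
time: 34.85
eef_pos: [0.4895, 0.1828, 0.3844]
tool_rot: [0.001, 1.0, 0.017, -0.008]
contact_force: [1.1, 0.1, 0.2]
width: 0.0693
```

send_rows:
  rows:
    - [[0,0.09,0,0,0,0],[0,0.1,0,0,0,0],[0,0.1,0,0,0,0],[0,0.1,0,0,0,0],[0,0.1,0,0,0,0]]

```text
time: 35.35
eef_pos: [0.503, -0.0602, 0.395]
tool_rot: [-0.0, 1.0, 0.024, 0.005]
contact_force: [1.5, 0.1, -0.0]
width: 0.0698
```

send_rows:
  rows:
    - [[0,0.1,0,0,0,0],[-0.02,0.1,0,0,0,0],[-0.02,0.1,0,0,0,0],[-0.01,0.1,0,0,0,0],[0,0,0,0,0,0]]

```text
time: 35.85
eef_pos: [0.4865, -0.2652, 0.3949]
tool_rot: [0.001, 1.0, 0.021, 0.006]
contact_force: [0.1, 0.6, -0.2]
width: 0.0696
```

Run:
```python
from h import *
from station import *
state([.4705,-.283,.30],2)
t=read_camera("top");s=read_camera("scene");np.savez("t11.npz",**t);np.savez("s11.npz",**s)
def blob(r,lo,hi,c,rad):
    hsv=cv2.cvtColor(r["img"],cv2.COLOR_RGB2HSV);m=cv2.inRange(hsv,lo,hi);M=np.zeros_like(m);cv2.circle(M,tuple(int(x) for x in c),rad,255,-1)
    m&=M;n,l,st,ce=cv2.connectedComponentsWithStats(m);
    return [] if n<2 else (ce[1+np.argmax(st[1:,4])].round(1),st[1:,4].max())
X=[.493,.184,.05]
for n0,n1 in (("top0","t11"),("scene0","s11")):
    for n in (n0,n1):
        r=load(n+".npz");print(n,"green",blob(r,(45,80,60),(80,255,255),proj(r,X),45),"blue",blob(r,(105,120,60),(125,255,255),proj(r,[.484,-.105,.08]),14))
```

```text
t 35.85 pos [ 0.4865 -0.2652  0.3949] yaw 2.37 z [ 0.012 -0.003 -1.   ] q [-0.7   0.27  1.37  0.01  1.49 -0.75] F [ 0.1  0.6 -0.2] w 0.0696
shift [-0.036  0.034  0.189] turn [ 0.004 -0.015  0.008]
top0 green (array([193.2, 215.6]), np.int32(343)) blue (array([277.6, 208.5]), np.int32(18))
t11 green (array([195.8, 213.8]), np.int32(225)) blue (array([277.6, 211.3]), np.int32(7))
scene0 green (array([286.2, 181.7]), np.int32(196)) blue (array([226.5, 227. ]), np.int32(65))
s11 green (array([286.4, 181.5]), np.int32(191)) blue (array([227.2, 231.1]), np.int32(42))
```

send_rows:
  rows:
    - [[-0.036,0.034,0.03,0.004,-0.015,0.008],[0,0,0.08,0,0,0],[0,0,0.08,0,0,0],[0,0,0,0,0,0]]
  gripper: 0.3

```text
time: 36.35
eef_pos: [0.4712, -0.272, 0.3002]
tool_rot: [-0.002, 1.0, 0.023, 0.002]
contact_force: [-0.4, -0.1, -1.3]
width: 0.0577
```

Run:
```python
from h import *
state([.4705,-.283,.187],2)
t=load("t11.npz");s=load("s11.npz")
hs=[]
for r,rad in ((t,14),(s,14)):
    g=r["img"].max(2).astype(int);u,v=proj(r,[.470,-.283,.206]).astype(int);w=g[v-rad:v+rad,u-rad:u+rad];y,x=np.where(w<55);print(u,v,len(x),x.mean()+u-rad if len(x) else None,y.mean()+v-rad if len(x) else None)
```

```text
t 36.35 pos [ 0.4712 -0.272   0.3002] yaw 2.63 z [ 0.005  0.003 -1.   ] q [-0.73  0.33  1.54  0.01  1.27 -0.78] F [-0.4 -0.1 -1.3] w 0.0577
shift [-0.003  0.023  0.226] turn [-0.004 -0.006  0.014]
338 201 110 338.1545454545454 194.95454545454547
170 218 6 171.16666666666666 217.83333333333334
```

send_rows:
  rows:
    - [[-0.003,0.023,0.03,-0.004,-0.006,0.014],[0,0,0.08,0,0,0],[0,0,0.08,0,0,0],[0,0,0.03,0,0,0],[0,0,0,0,0,0]]

```text
time: 36.85
eef_pos: [0.4778, -0.2862, 0.1942]
tool_rot: [0.007, 1.0, 0.02, 0.006]
contact_force: [0.6, 0.4, 0.5]
width: 0.0569
```

Run:
```python
from h import *
state([.4705,-.283,.187],2)
```

```text
t 36.85 pos [ 0.4778 -0.2862  0.1942] yaw 2.33 z [ 0.013 -0.013 -1.   ] q [-0.74  0.47  1.65 -0.    1.01 -0.78] F [0.6 0.4 0.5] w 0.0569
shift [-0.014 -0.007  0.014] turn [ 0.017 -0.016  0.007]
```

send_rows:
  rows:
    - [[-0.014,-0.007,0.014,0.017,-0.016,0.007],[0,0,0,0,0,0],[0,0,0,0,0,0],[0,0,0,0,0,0],[0,0,0,0,0,0]]
  gripper: -1

```text
time: 37.35
eef_pos: [0.4739, -0.2856, 0.1923]
tool_rot: [0.004, 1.0, 0.018, 0.003]
contact_force: [-0.6, 0.0, 0.3]
width: 0.0247
```

send_rows:
  rows:
    - [[0,0,0,0,0,0],[0,0,0,0,0,0],[0,0,0,0,0,0],[0,0,0,0,0,0]]

```text
time: 37.75
eef_pos: [0.4709, -0.2857, 0.1925]
tool_rot: [0.004, 1.0, 0.019, 0.0]
contact_force: [-0.9, -0.1, -1.0]
width: 0.0136
```

```bash
python3 -c "
from h import *
s=state()
r=np.hypot(.098,.016);a0=np.arctan2(16,98)
prev=np.array([r*np.sin(1.57-a0),r*np.cos(1.57-a0)])
for th in np.linspace(1.57,0,10)[1:]:
    n=np.array([r*np.sin(th-a0),r*np.cos(th-a0)]);d=n-prev;prev=n
    print(round(th,2),'y',round(-d[0]/.5,3),'z',round(-d[1]/.5,3))
print('final TCP approx',s['eef_pos']+np.array([0,-.114,.082]))
"
```

```text
t 37.75 pos [ 0.4709 -0.2857  0.1925] yaw 2.14 z [ 0.001 -0.007 -1.   ] q [-0.75  0.46  1.66 -0.01  1.02 -0.78] F [-0.9 -0.1 -1. ] w 0.0136
1.4 y 0.009 z -0.034
1.22 y 0.014 z -0.032
1.05 y 0.02 z -0.029
0.87 y 0.024 z -0.025
0.7 y 0.028 z -0.02
0.52 y 0.031 z -0.015
0.35 y 0.033 z -0.009
0.17 y 0.034 z -0.003
0.0 y 0.035 z 0.003
final TCP approx [ 0.47087978 -0.39966367  0.27448342]
```

send_rows:
  rows:
    - [[0,0.009,-0.034,0,0,0],[0,0.014,-0.032,0,0,0],[0,0.02,-0.029,0,0,0]]

```text
time: 38.05
eef_pos: [0.4713, -0.3051, 0.2379]
tool_rot: [0.001, 1.0, 0.019, -0.001]
contact_force: [0.1, -1.1, -5.3]
width: 0.0138
```

send_rows:
  rows:
    - [[0,0.024,-0.025,0,0,0],[0,0.028,-0.02,0,0,0]]

```text
time: 38.25
eef_pos: [0.4719, -0.3293, 0.2603]
tool_rot: [-0.001, 1.0, 0.019, -0.002]
contact_force: [0.2, -0.3, -4.9]
width: 0.0136
```

```bash
python3 -c "
from h import *
s=state([.4709,-.3997,.2745],2)
p=np.array([.4709,-.2857,.1925]);d=s['eef_pos']-p;r=np.hypot(.098,.016)
out=.098+d[1];up=.016+d[2];print('radius',np.hypot(out,up),'theta',np.arctan2(out,up)+np.arctan2(16,98))
"
```

```text
t 38.25 pos [ 0.4719 -0.3293  0.2603] yaw 2.22 z [-0.004  0.003 -1.   ] q [-0.8   0.42  1.51 -0.    1.21 -0.84] F [ 0.2 -0.3 -4.9] w 0.0136
shift [-0.008  0.141 -0.029] turn [-0.004  0.005  0.005]
radius 0.09991218275346908 theta 0.7376845757596213
```

send_rows:
  rows:
    - [[-0.002,0.031,-0.016,0,0,0],[-0.001,0.033,-0.009,0,0,0],[-0.001,0.034,-0.003,0,0,0]]

```text
time: 38.55
eef_pos: [0.4732, -0.3752, 0.2757]
tool_rot: [-0.006, 1.0, 0.02, -0.0]
contact_force: [-0.9, 1.7, 2.4]
width: 0.0134
```

```bash
python3 -c "
from h import *
s=state([.4709,-.3997,.2745],2)
p=np.array([.4709,-.2857,.1925]);d=s['eef_pos']-p
out=.098+d[1];up=.016+d[2];print('radius',np.hypot(out,up),'theta',np.arctan2(out,up)+np.arctan2(16,98))
"
```

```text
t 38.55 pos [ 0.4732 -0.3752  0.2757] yaw 2.27 z [-0.001  0.012 -1.   ] q [-0.86  0.45  1.42  0.01  1.29 -0.9 ] F [-0.9  1.7  2.4] w 0.0134
shift [-0.007  0.049  0.002] turn [-0.015  0.001  0.006]
radius 0.09951868205874072 theta 0.24727359853333314
```

send_rows:
  rows:
    - [[-0.003,0.032,0,-0.015,0,0],[0,0.026,0.003,0,0,0],[0,0.004,0,0,0,0]]

```text
time: 38.85
eef_pos: [0.4741, -0.4078, 0.2735]
tool_rot: [-0.001, 1.0, 0.019, 0.001]
contact_force: [0.4, -1.1, 0.2]
width: 0.0069
```

```bash
python3 -c "
from h import *
s=state([.4709,-.3997,.2745],2)
p=np.array([.4709,-.2857,.1925]);d=s['eef_pos']-p
out=.098+d[1];up=.016+d[2];print('radius',np.hypot(out,up),'theta',np.arctan2(out,up)+np.arctan2(16,98))
"
```

```text
t 38.85 pos [ 0.4741 -0.4078  0.2735] yaw 2.21 z [ 0.002  0.002 -1.   ] q [-0.89  0.48  1.37  0.    1.29 -0.93] F [ 0.4 -1.1  0.2] w 0.0069
shift [-0.006 -0.017 -0.002] turn [-0.003 -0.003  0.005]
radius 0.09997308366597779 theta -0.08193224226261703
```

send_rows:
  rows:
    - [[0,0,0,0,0,0],[0,0,0,0,0,0],[0,0,0,0,0,0],[0,0,0,0,0,0],[0,0,0,0,0,0]]
  gripper: 0

```text
time: 39.35
eef_pos: [0.4738, -0.4099, 0.2727]
tool_rot: [0.001, 1.0, 0.019, 0.001]
contact_force: [0.1, -0.2, 0.1]
width: 0.038
```

send_rows:
  rows:
    - [[0,0,-0.05,0,0,0],[0,0,-0.1,0,0,0],[0,0,-0.06,0,0,0],[0,0,0,0,0,0]]

```text
time: 39.75
eef_pos: [0.4732, -0.4084, 0.3793]
tool_rot: [-0.001, 1.0, 0.02, -0.001]
contact_force: [0.2, -0.7, 0.8]
width: 0.0435
```

Run:
```python
from h import *
from station import *
state([.4715,-.3997,.27],2)
w=read_camera("wrist");np.savez("w12.npz",**w);s=read_camera("scene");np.savez("s12.npz",**s)
g=w["img"].max(2).astype(int)
u,v=proj(w,[.4715,-.395,.288],True).astype(int);print(u,v)
r=28;sub=g[v-r:v+r,u-r:u+r];m=(sub<60).astype(np.uint8);n,l,st,ce=cv2.connectedComponentsWithStats(m)
for i in range(1,n):
    if st[i,4]>15: c=ce[i]+[u-r,v-r];print(st[i],c.round(1),atz(w,*c,.288,True).round(4))
for th in (0,.05,.1,.15,.2,.3): 
    a=th-np.arctan2(16,98);X=[.473-.035*.0993*np.sin(a),-.382+.0993*np.sin(a),.19+.0993*np.cos(a)];print(th,proj(w,X,True).round(1),proj(s,X).round(1))
g=s["img"].max(2).astype(int);u,v=proj(s,[.473,-.39,.288]).astype(int);r=12;sub=g[v-r:v+r,u-r:u+r];m=(sub<60).astype(np.uint8);n,l,st,ce=cv2.connectedComponentsWithStats(m)
for i in range(1,n):
    if st[i,4]>5: print("scene",st[i],ce[i]+[u-r,v-r])
```

```text
t 39.75 pos [ 0.4732 -0.4084  0.3793] yaw 2.26 z [-0.002  0.001 -1.   ] q [-0.89  0.4   1.21 -0.    1.53 -0.93] F [ 0.2 -0.7  0.8] w 0.0435
shift [-0.002 -0.017  0.219] turn [-0.002  0.002  0.006]
261 181
0 [263.3 184.9] [125.  214.9]
0.05 [263.4 179.6] [126.8 213.4]
0.1 [263.4 174.1] [128.7 212. ]
0.15 [263.4 168.5] [130.6 210.8]
0.2 [263.5 162.8] [132.5 209.6]
0.3 [263.6 151.3] [136.3 207.7]
scene [10 12  5  4 17] [126.88235294 213.58823529]
```

send_rows:
  rows:
    - [[-0.002,-0.08,0,0,0,0],[0,-0.08,0,0,0,0],[0,-0.01,0.04,0,0,0],[0,0,0.08,0,0,0],[0,0,0.08,0,0,0]]
  gripper: -1

```text
time: 40.35
eef_pos: [0.4651, -0.3166, 0.2685]
tool_rot: [-0.005, 1.0, 0.019, -0.004]
contact_force: [0.6, -0.9, -0.2]
width: 0.0114
```

send_rows:
  rows:
    - [[0,0,0.03,0,0,0],[0,0,0,0,0,0]]

```text
time: 40.55
eef_pos: [0.4597, -0.3106, 0.2434]
tool_rot: [-0.012, 1.0, 0.02, -0.011]
contact_force: [-0.6, -0.2, 0.6]
width: 0.0016
```

Run:
```python
from h import *
from station import *
state([.4715,-.356,.262],2)
```

```text
t 40.55 pos [ 0.4597 -0.3106  0.2434] yaw 2.28 z [-0.023  0.024 -0.999] q [-0.8   0.42  1.56  0.    1.19 -0.84] F [-0.6 -0.2  0.6] w 0.0016
shift [ 0.019  0.091 -0.04 ] turn [-0.032  0.028  0.006]
```

send_rows:
  rows:
    - [[0.019,0.02,-0.04,-0.032,0.028,0.006],[0,0.04,0,0,0,0],[0,0.02,0,0,0,0]]

```text
time: 40.85
eef_pos: [0.4719, -0.3524, 0.2642]
tool_rot: [0.001, 1.0, 0.018, 0.0]
contact_force: [-0.2, -0.0, 0.8]
width: 0.0004
```

Run:
```python
from h import *
from station import *
state([.4715,-.3595,.262],2)
```

```text
t 40.85 pos [ 0.4719 -0.3524  0.2642] yaw 2.09 z [ 0.    -0.001 -1.   ] q [-0.83  0.43  1.48 -0.    1.23 -0.87] F [-0.2 -0.   0.8] w 0.0004
shift [-0.001  0.014  0.005] turn [ 0.002 -0.     0.002]
```

send_rows:
  rows:
    - [[0,0.01,0,0,0,0],[0,0.01,0,0,0,0]]

```text
time: 41.05
eef_pos: [0.4725, -0.3596, 0.2653]
tool_rot: [-0.006, 1.0, 0.017, 0.001]
contact_force: [0.8, 18.4, 3.1]
width: 0.0005
```

send_rows:
  rows:
    - [[0,0.01,0,0,0,0],[0,0.006,0,0,0,0]]

```text
time: 41.25
eef_pos: [0.4726, -0.3589, 0.2656]
tool_rot: [-0.016, 1.0, 0.016, 0.001]
contact_force: [0.1, 5.2, 1.6]
width: 0.0004
```

Run:
```python
from h import *
state([.4715,-.365,.262],2)
```

```text
t 41.25 pos [ 0.4726 -0.3589  0.2656] yaw 1.83 z [ 0.001  0.033 -0.999] q [-0.85  0.45  1.45  0.02  1.27 -0.89] F [0.1 5.2 1.6] w 0.0004
shift [-0.003  0.012  0.007] turn [-0.042 -0.003 -0.004]
```

send_rows:
  rows:
    - [[0,-0.02,0,-0.04,0,0],[0,-0.06,0,0,0,0],[0,-0.02,-0.08,0,0,0],[0,0,-0.1,0,0,0],[0,0,-0.1,0,0,0]]

```text
time: 41.75
eef_pos: [0.4667, -0.3062, 0.4027]
tool_rot: [-0.007, 1.0, 0.015, -0.005]
contact_force: [1.2, -0.5, -1.2]
width: 0.0003
```

send_rows:
  rows:
    - [[-0.08,0.04,-0.03,0,0,0],[-0.08,0.06,0,0,0,0],[-0.06,0.06,0,0,0,0],[0,0.06,0,0,0,0],[0,0,0,0,0,0]]

```text
time: 42.25
eef_pos: [0.3597, -0.4284, 0.4335]
tool_rot: [0.006, 1.0, 0.016, 0.003]
contact_force: [0.5, 0.5, 0.1]
width: 0.0003
```

Run:
```python
from h import *
from station import *
state()
s=read_camera("scene");t=read_camera("top");np.savez("s13.npz",**s);np.savez("t13.npz",**t)
A=cv2.resize(s["img"][125:285,85:335,::-1],(800,512),interpolation=cv2.INTER_CUBIC)[:,:480]
A=cv2.resize(s["img"][130:270,100:340,::-1],(480,280),interpolation=cv2.INTER_CUBIC)
B=cv2.resize(t["img"][140:275,160:400,::-1],(480,270),interpolation=cv2.INTER_CUBIC)
u,v=proj(t,[.486,-.07,.098]).astype(int);C=cv2.resize(t["img"][v-32:v+32,u-37:u+37,::-1],(310,270),interpolation=cv2.INTER_CUBIC)
u,v=proj(s,[.486,-.07,.098]).astype(int);D=cv2.resize(s["img"][v-32:v+38,u-37:u+40,::-1],(310,280),interpolation=cv2.INTER_CUBIC)
cv2.imwrite("pics/final.png",cv2.vconcat([cv2.hconcat([A,D]),cv2.hconcat([B,C])]))
```

```text
t 42.25 pos [ 0.3597 -0.4284  0.4335] yaw 1.84 z [ 0.007 -0.011 -1.   ] q [-1.07  0.26  1.29  0.    1.58 -1.1 ] F [0.5 0.5 0.1] w 0.0003
```

View pics/final.png

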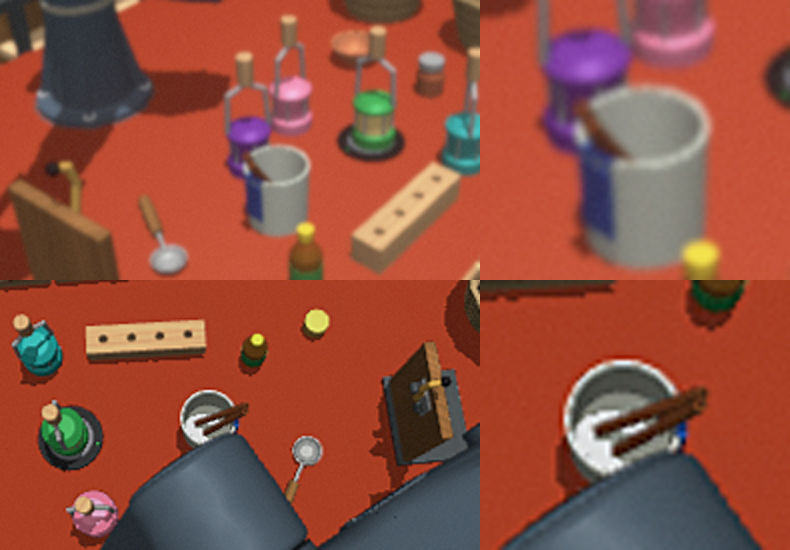

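Run:
```python
from h import *
t=load("t13.npz");s=load("s13.npz")
u0,v0=proj(t,[.486,-.07,.098]).astype(int);f=lambda u,v,z:atz(t,u0-37+(u-480)*74/310,v0-32+(v-280)*64/270,z)
for a,b in (((600,432),(703,394)),((619,449),(703,403))):
    F=f(*a,.012)
    for z in (.125,.14):
        P=f(*b,z);d=P-F;print("foot",F.round(3),"top",P.round(3),"len",np.linalg.norm(d).round(3),"az",np.degrees(np.arctan2(d[1],d[0])).round(1),"lean",np.degrees(np.arctan2(np.hypot(*d[:2]),d[2])).round(1))
print("cup c",f(625,418,.098),"stripe",f(683,428,.095))
g=s["img"].max(2).astype(int);u,v=proj(s,[.473,-.395,.288]).astype(int);r=12;m=(g[v-r:v+r,u-r:u+r]<60).astype(np.uint8);n,l,st,ce=cv2.connectedComponentsWithStats(m)
print("ball",[(ce[i]+[u-r,v-r]).round(1) for i in range(1,n) if st[i,4]>5],"theta0 at (125,214.9)")
hs=[];
for n in ("scene0","s13"):
    q=load(n+".npz");h=cv2.cvtColor(q["img"],cv2.COLOR_RGB2HSV);c=proj(q,[.493,.184,.05]).astype(int);m=cv2.inRange(h,(45,80,60),(80,255,255))[c[1]-30:c[1]+30,c[0]-25:c[0]+25];y,x=np.where(m);print("lantern",x.mean(),y.mean())
```

```text
foot [ 0.494 -0.041  0.012] top [ 0.495 -0.12   0.125] len 0.138 az -89.1 lean 35.1
foot [ 0.494 -0.041  0.012] top [ 0.492 -0.119  0.14 ] len 0.15 az -91.4 lean 31.4
foot [ 0.478 -0.055  0.012] top [ 0.488 -0.119  0.125] len 0.13 az -81.2 lean 29.9
foot [ 0.478 -0.055  0.012] top [ 0.485 -0.118  0.14 ] len 0.143 az -83.8 lean 26.3
cup c [ 0.4866424  -0.05900815  0.098     ] stripe [ 0.47540575 -0.104214    0.095     ]
ball [array([125.7, 214.6])] theta0 at (125,214.9)
lantern 25.178362573099417 31.432748538011698
lantern 25.535714285714285 31.25
```

```bash
python3 -c "
from station import *
print(sign_off())"
```

```text
the job is handed in; nothing more can be done
None
```

The job is done and handed in at about 42 s of the 210 s allowed. I folded the hook down, hung the green lantern on it, and moved both cinnamon sticks from the rack into the cup. Only two sticks were there. Then I put the lantern back on its pad and folded the hook up, pressing it against the stop.

Last checks, from the scene and top cameras:
- **Rack:** it is empty.
- **Sticks:** both feet are in the cup, and both lean on the rim about 30° off vertical. They point at about -90° and -83°.
- **Stripe direction:** my readings put it anywhere from -90° to -104°, because the sticks partly hide it. The sticks may therefore lean 10–20° off the stripe's middle.
- **Cup:** it is standing where it was at the start, and I saw no sign of a knock.
- **Lantern:** it stands within about 1 mm of its first position on the pad, but turned about 14°.
- **Hook:** its black ball sits within 1 pixel of the folded-flat position (about 0.02 rad).
- **Bottle and jar:** I never went near the oil bottles or the terracotta jar. The bottle near the rack and the jar look unmoved. The other bottle was outside the last picture, and I did not measure any of them again.

One step went wrong and was mended: while folding the hook up, the fingers slipped off the ball near the end, leaving it about 0.05 rad open. I then pushed the hook home with closed fingers, at a peak of about 18 N.

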